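# Gauge the bushes and latch the lane

### The job

Swing the latch of the gap gauge wide open, then sort the aluminium bushes standing on the bench by trying them in the gauge: those that slide through between its jaws are good and must be slid right through into the lane behind (never lifted in over the walls), while those too fat to pass go into the grey tray. When every bush is sorted, swing the latch back until it rests in its catch; leave the jar, screwdriver and carton alone.

Things in the scene. Friction and masses are not known exactly. Their poses are not given: they have to be found in the camera images.
- gauge: fixed metal gap gauge on the bench. Origin: at bench height under the middle of the gap between its two jaws; x = the direction in which bushes are slid through, y across the gap, z up. Base plate 6 mm thick, x -120 to +210 mm, y -32 to +32 mm (wider at the jaws: y -85 to +85 mm, x -50 to +25 mm); bushes slide on it. Jaws at x -20 to +20 mm, gap 48 mm wide (y -24 to +24 mm), tops 20 mm above the bench
- gauge_mouth (a point): point on the plate's top, 6 mm above the bench, at the gauge's x = -78 mm, y = 0: clear room to set a bush down before the jaws. Angled lead-in plates, 20 mm high, flare from the jaws to about 90 mm apart at x = -42 mm
- gauge_lane (a point): point on the plate's top (6 mm above the bench) in the lane behind the jaws, at the gauge's x = +56 mm, y = 0. Lane: low walls, inner faces y -26 and +26 mm, tops 20 mm above the bench, from the jaws to an end wall at x = +204 mm. It holds three good bushes in file; each one slid in pushes the earlier ones along
- latch (a joint): swing latch: dark flat steel bar 140 x 16 mm, 21 to 26 mm above the bench, turns level about a pivot on the -y jaw. 0 rad = closed: bar across the gap along the gauge's +y, its end in the catch. Grows to 1.75 as it opens, free end swinging to the mouth side; 1.57 = along the gauge's -x. Friction 0.06 N m: stays where left. Starts closed or ajar (0 to 0.35), barring the gap
- latch_catch (a point): the catch on the +y jaw, at the height of the bar's underside: a dark stop block and lip where the bar's end rests when closed; at the gauge's x = 0, y = 71 mm. Block: x +10 to +16 mm, y 62 to 80 mm, top 31 mm above the bench
- latch_knob (a point): centre of the top of the latch's upright round black knob: 16 mm in diameter, 39 mm tall above the bar, top 65 mm above the bench, 115 mm from the pivot
- latch_pivot (a point): pivot axis of the latch, at the height of the bar's underside; in the gauge's frame at x = 0, y = -62 mm. A boss 22 mm across, its top 29 mm above the bench
- tray: fixed shallow grey plastic tray for oversize bushes, 130 mm (its x) by 200 mm (its y) outside, rim 24 mm above the bench, walls and floor about 4 to 5 mm thick. Origin: centre of its underside
- bush0: plain turned aluminium bush, an upright cylinder 50 mm tall with a dark screw hole in its top; its diameter is either 45 mm (good) or 52 mm (oversize), not told which: try it in the gauge. Stands on the bench at the start; may be absent. Origin: centre of its underside, z along the cylinder's axis
- bush1: plain turned aluminium bush, an upright cylinder 50 mm tall with a dark screw hole in its top; its diameter is either 45 mm (good) or 52 mm (oversize), not told which: try it in the gauge. Stands on the bench at the start; may be absent. Origin: centre of its underside, z along the cylinder's axis
- bush2: plain turned aluminium bush, an upright cylinder 50 mm tall with a dark screw hole in its top; its diameter is either 45 mm (good) or 52 mm (oversize), not told which: try it in the gauge. Stands on the bench at the start; may be absent. Origin: centre of its underside, z along the cylinder's axis
- bush3: plain turned aluminium bush, an upright cylinder 50 mm tall with a dark screw hole in its top; its diameter is either 45 mm (good) or 52 mm (oversize), not told which: try it in the gauge. Stands on the bench at the start; may be absent. Origin: centre of its underside, z along the cylinder's axis
- bush4: plain turned aluminium bush, an upright cylinder 50 mm tall with a dark screw hole in its top; its diameter is either 45 mm (good) or 52 mm (oversize), not told which: try it in the gauge. Stands on the bench at the start; may be absent. Origin: centre of its underside, z along the cylinder's axis
- bush5: plain turned aluminium bush, an upright cylinder 50 mm tall with a dark screw hole in its top; its diameter is either 45 mm (good) or 52 mm (oversize), not told which: try it in the gauge. Stands on the bench at the start; may be absent. Origin: centre of its underside, z along the cylinder's axis
- jar: bystander: small closed glass jar with steel cap, 64 mm across, 75 mm tall. Origin: centre of its underside. Leave alone
- driver: bystander: screwdriver lying on the bench. Leave alone
- carton: bystander: cardboard carton 90 x 120 x 60 mm. Origin: centre of its underside. Leave alone
There are look-alikes about, which are no part of the job. Leave any turquoise or yellow look-alike of the bush2 alone. Leave any yellow look-alike of the bush5 alone.

How it is judged:
By the outcome, as a careful person would: the job done as asked, in the order asked, and still so for the second after the job is handed in, with the robot touching nothing.
Of bush0, bush1, bush2, bush3, bush4, bush5 only 4 to 5 are there at a start; the rules pass over those that are not, and their reading is None.
At some moment in a run one of bush0, bush1, bush2, bush3, bush4, bush5 may be knocked a few centimetres aside while the robot is not near it.
Once in a run the grip may slacken for a moment while it holds something.
It also fails if it takes over 210 s, if anything falls off the work surface, if the arm or the gripper's body presses on something with over 40 N, if the wrist force passes 120 N, or if a joint passes its speed limit or range.

### The arm

A 6-joint arm with a two-finger parallel gripper is mounted at the origin on the work surface. World frame = base frame: x ahead of the robot, y to its left, z up, the work surface at z = 0. Lengths are in m, angles in rad, forces in N, time in s.
With the tool pointing down it reaches from about 0.275 to 1 m from the base axis. Payload 8.4 kg.
Tool frame: the origin (TCP) lies at the very end of the fingers, on their centre line; the grasp point (between the pads) lies 19 mm behind it; z points along the fingers, y is the direction in which the jaws open and shut (so a half turn about z gives the same grasp; the last joint's range is limited). The gripper opens to 85 mm and grips with 20 to 120 N. Pads are 22 mm wide; open, the fingers measure 114 mm over their backs; the gripper's body (76 mm by 85 mm) begins 54 mm behind the grasp point. The pads swing forward as they close: fully open they stand 13 mm farther back than shut.
Start: joints at [-1.32, 0.353, 1.633, -0, 1.155, -0.002], TCP at [0.156, -0.605, 0.231] pointing down, gripper open.
Joint ranges: [-2.63, 2.63], [-0.92, 2.1], [0.06, 2.66], [-1.3, 4.44], [0, 2.69], [-3.02, 3.02]. Speed limits (rad/s): [2.22, 2.22, 2.79, 3.14, 3.14, 3.14].

### API

Orientations are given as a unit quaternion [w, x, y, z].
In Python, from cell import get_obs, vision, workorder gives the robot as it stands.
- The arm moves only by the shell command python3 -m inch 'ROWS' [FORCE]. ROWS is JSON, a list of rows, each a list of 3 entries, a list of its own where there are three numbers: the turn, a rotation vector about the tool's x, y, z in rad, then the shift along the tool's x, y, z in m, then the closure in counts, from 0 (fully open) to 255 (shut). In form: [[[ax, ay, az], [x, y, z], jaw], ...]. A call has 1 to 10 rows; each row is the pose to reach, as a shift and turn from the pose measured when the call began, along the tool's axes at that moment; what a row does not reach only later rows make up. A row lasts 1/8 s, in which the tool goes at most 62.5 mm and 10.7 degrees, less where a joint would pass 70% of its speed; a pose out of reach is approached as far as the arm can. A call with a gripper value outside its range is refused whole. The fingers move at their own pace and stop on an object; FORCE is the grip in N (left out, the last holds). Time passes only in rows, so rows that repeat a pose let the fingers close. It gives the time, the measured TCP pose, the force and the opening at its end, in the units of the state.
- get_obs(): the state, without advancing time (a new reading comes with each control period).
- vision.camera(name): name is "scene" or "top" or "wrist"; returns the picture (384x512x3 uint8, red, green, blue); there is no depth.
- vision.get_calibration(name): a dict with "vfov" (degrees; the focal length in pixels is half the picture's height over the tangent of half this angle, whatever the lens; pixels are square), "cx", "cy" (the principal point, pixels), "world_to_cam" (4x4, takes a point from world to camera coordinates); the wrist camera has in their place "tool_from_camera" (4x4, takes a point from camera to tool coordinates, whose origin is the TCP and whose axes are the flange's). Camera axes: x right, y down, z forward; pixel columns grow to the right and rows downward; lengths in m; the calibration is good to about 2 mm. A picture is of the moment at which its call begins: read the wrist's pose just before it. get_calibration takes no time and is no camera call.
- workorder.job_done(): hands the job in, once; it reports no verdict.
The state is a dict: "t": time; "joints": joint angles; "joint_vel": joint speeds; "joint_torque": joint torques, N m; "eef_pos": TCP position; "eef_rot": TCP orientation; "wrist_force": force on the tool from outside, world axes, zero at the start; "ft_torque": the same for the moment, N m; "gripper_width": finger opening in m.
Only numpy, scipy, OpenCV 4.12 (cv2) and the standard library are available. Lean on these libraries where they do the work, as an engineer would, in place of code of your own. Each camera call takes 0.05 s, during which the arm holds its last target.

## Working session

There is one attempt and no reset: what is moved stays moved. The work goes in short steps, Python scripts to look and compute and a shell command to move; the robot and the scene stay as the last step left them, time stands still between calls to the robot, and variables do not carry over. Pictures are saved under pics/ and viewed, and the job is handed in when it is done.

```bash
ls; mkdir -p pics; python3 - <<'E'
from cell import get_obs, vision, workorder
import cv2,json,numpy as np
o=get_obs(); print({k:np.round(v,4).tolist() for k,v in o.items()})
for n in ["scene","top","wrist"]:
    im=vision.camera(n); cv2.imwrite(f"pics/{n}0.png",im[:,:,::-1]); c=vision.get_calibration(n); print(n,{k:np.round(v,4).tolist() for k,v in c.items()})
E
```

```text
pics
{'t': 0.0, 'joints': [-1.3204, 0.3537, 1.6341, 0.0, 1.1552, -0.0024], 'joint_vel': [-0.0025, -0.0002, 0.0003, -0.0007, 0.0009, 0.0006], 'joint_torque': [0.0016, -60.5242, -34.2078, 0.0001, 0.0093, 0.0], 'eef_pos': [0.1562, -0.6047, 0.2306], 'eef_rot': [-0.0007, 0.992, 0.126, -0.0001], 'wrist_force': [0.4145, -0.4654, -0.7767], 'ft_torque': [-0.0227, -0.0121, -0.0006], 'gripper_width': 0.0855}
scene {'vfov': 44.5556, 'cx': 254.2215, 'cy': 189.8966, 'world_to_cam': [[-0.3952, 0.9186, -0.0026, 0.1639], [0.7856, 0.3365, -0.5192, -0.3892], [-0.4761, -0.2072, -0.8546, 1.837], [0.0, 0.0, 0.0, 1.0]]}
top {'vfov': 56.5232, 'cx': 262.3574, 'cy': 194.5069, 'world_to_cam': [[-0.0221, -0.9997, -0.0061, 0.0396], [-0.9976, 0.0225, -0.0652, 0.5247], [0.0653, 0.0046, -0.9979, 1.0054], [0.0, 0.0, 0.0, 1.0]]}
wrist {'vfov': 59.1952, 'cx': 257.3291, 'cy': 191.757, 'tool_from_camera': [[0.0001, -0.9503, -0.3112, 0.0793], [1.0, -0.0001, 0.0005, 0.0007], [-0.0005, -0.3112, 0.9503, -0.1431], [0.0, 0.0, 0.0, 1.0]]}
```

View pics/top0.png

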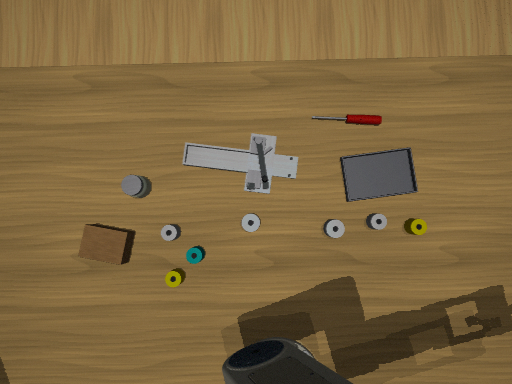

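View pics/scene0.png

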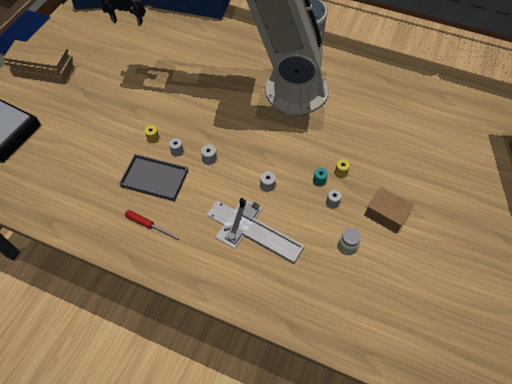

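View pics/wrist0.png

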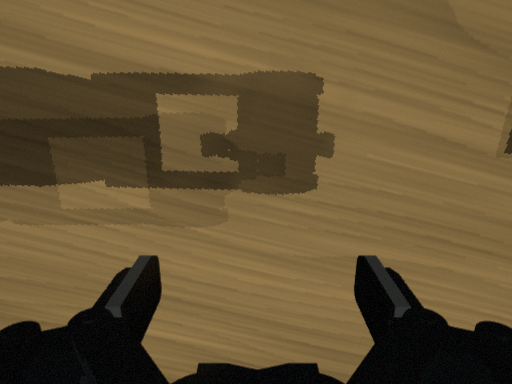

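```bash
cat > h.py <<'E'
import numpy as np, cv2
from scipy.spatial.transform import Rotation as R
from cell import get_obs, vision
def cam(n,obs=None):
    c=vision.get_calibration(n); f=192/np.tan(np.radians(c['vfov']/2))
    K=np.array([[f,0,c['cx']],[0,f,c['cy']],[0,0,1]])
    if n=='wrist':
        q=obs['eef_rot']; T=np.eye(4); T[:3,:3]=R.from_quat([q[1],q[2],q[3],q[0]]).as_matrix(); T[:3,3]=obs['eef_pos']
        W=np.linalg.inv(T@np.array(c['tool_from_camera']))
    else: W=np.array(c['world_to_cam'])
    return K,W
def ray(KW,px,z):
    K,W=KW; d=W[:3,:3].T@np.linalg.inv(K)@np.array([px[0],px[1],1.]); o=-W[:3,:3].T@W[:3,3]
    return o+d*(z-o[2])/d[2]
def proj(KW,P):
    K,W=KW; p=K@(W[:3,:3]@np.asarray(P)+W[:3,3]); return p[:2]/p[2]
def snap(n,name):
    o=get_obs(); im=vision.camera(n); cv2.imwrite('pics/'+name+'.png',im[:,:,::-1]); return o,im
def pose():
    o=get_obs(); q=o['eef_rot']; Rm=R.from_quat([q[1],q[2],q[3],q[0]]).as_matrix(); return np.array(o['eef_pos']),Rm,o
def delta(target,yaw_y=None):
    """shift in tool axes to reach target; and turn about tool z so that tool y points along +-yaw (world angle)"""
    p,Rm,o=pose(); s=Rm.T@(np.array(target)-p); print('t',round(o['t'],2),'tcp',np.round(p,4),'shift',np.round(s,4),'w',round(float(o['gripper_width']),4))
    if yaw_y is not None:
        v=Rm.T@np.array([np.cos(yaw_y),np.sin(yaw_y),0]); a=np.arctan2(-v[0],v[1]); a=(a+np.pi/2)%np.pi-np.pi/2
        print('turn z',round(a,3),'j6',round(o['joints'][5],3),'tilt',np.round(Rm[:,2],3))
    return s
E
python3 - <<'E'
import cv2
im=cv2.imread('pics/top0.png')
cv2.imwrite('pics/c1.png',cv2.resize(im[120:290,60:310],None,fx=3.2,fy=3.2,interpolation=cv2.INTER_CUBIC))
cv2.imwrite('pics/c2.png',cv2.resize(im[120:260,230:440],None,fx=3.8,fy=3.8,interpolation=cv2.INTER_CUBIC))
cv2.imwrite('pics/c3.png',cv2.resize(cv2.imread('pics/scene0.png')[190:265,200:310],None,fx=7,fy=7,interpolation=cv2.INTER_CUBIC))
E
```

```text
(no output)
```

View pics/c1.png

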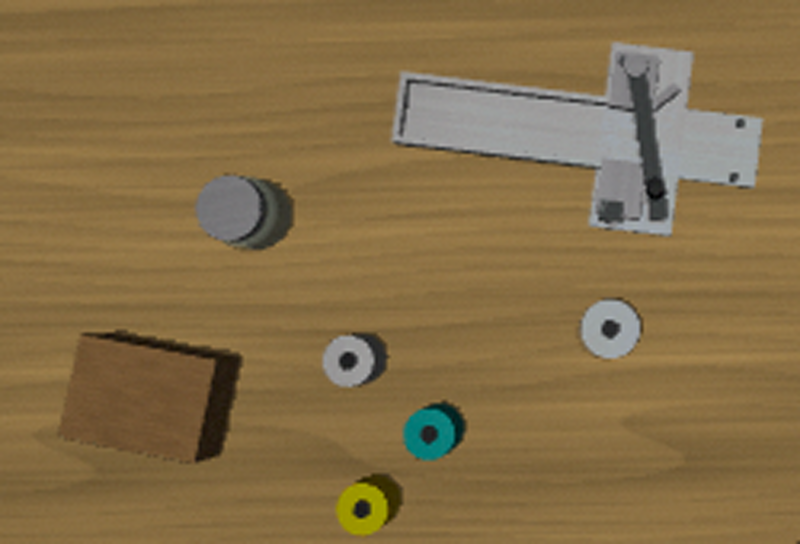

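View pics/c2.png

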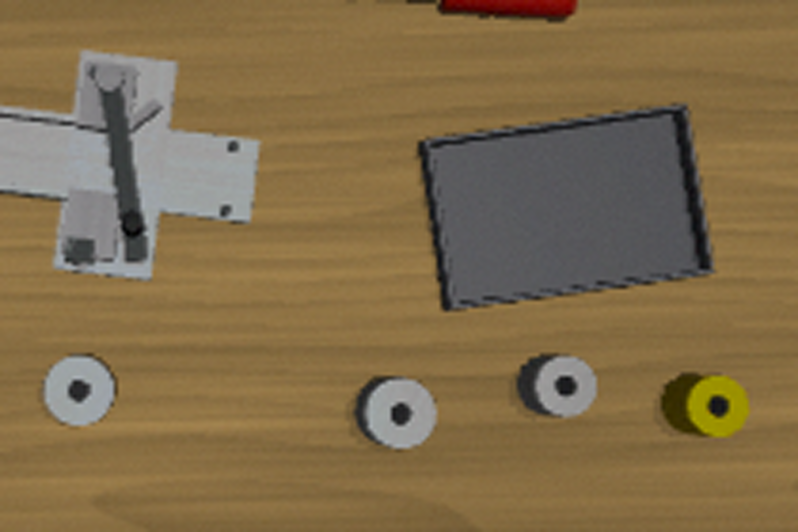

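View pics/c3.png

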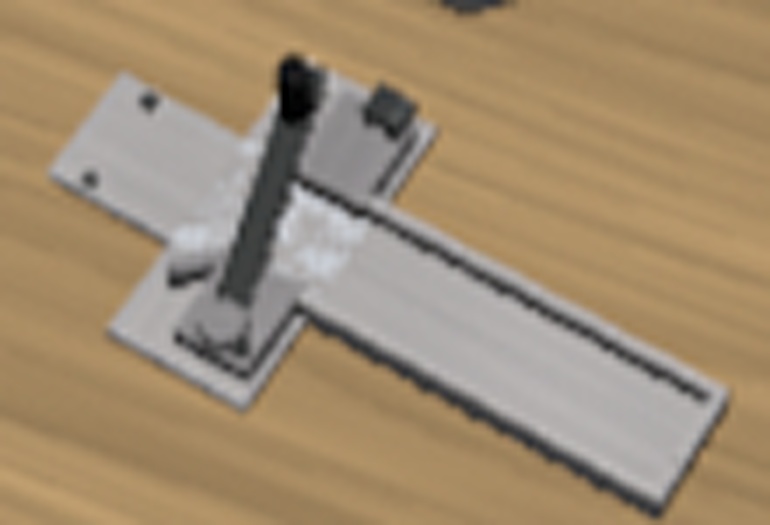

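```bash
python3 - <<'E'
from h import *
kt,ks=cam('top'),cam('scene')
im=cv2.imread('pics/top0.png'); sc=cv2.imread('pics/scene0.png')
def tri(a,b):
    A=[];B=[]
    for (K,W),p in ((kt,a),(ks,b)):
        d=W[:3,:3].T@np.linalg.inv(K)@np.array([*p,1.]); d/=np.linalg.norm(d); o=-W[:3,:3].T@W[:3,3]
        M=np.eye(3)-np.outer(d,d); A.append(M);B.append(M@o)
    return np.linalg.solve(sum(A),sum(B))
for name,I,K in (('top',im,kt),('scene',sc,ks)):
    hsv=cv2.cvtColor(I,cv2.COLOR_BGR2HSV)
    m=((hsv[...,1]<40)&(hsv[...,2]>100)).astype(np.uint8)
    n,l,st,c=cv2.connectedComponentsWithStats(m)
    for i in range(1,n):
        if 100<st[i,4]<6000:
            print(name,st[i],np.round(c[i],1))
            (cc,r)=cv2.minEnclosingCircle(np.argwhere(l==i)[:,::-1].astype(np.float32)); print('   circ',np.round(cc,1),round(r,1),'at z50',np.round(ray(K,cc,.05),4))
c1=lambda x,y:(x/3.2+60-.34,y/3.2+120-.34)
for nm,p,z in (('ent-',(763,118),.006),('ent+',(753,186),.006),('j a',(612,43),.006),('j b',(692,52),.006),('j c',(672,235),.006),('j d',(590,227),.006),('knob',(656,188),.065),('pivot',(635,64),.029),('lane-',(402,73),.02),('lane+',(392,143),.02)):
    print(nm,np.round(ray(kt,c1(*p),z),4))
E
```

```text
top [ 183  133  115   61 2984] [244.3 160.4]
   circ [240. 160.] 57.6 at z50 [0.6211 0.0879 0.05  ]
top [121 175  20  20 311] [130.9 184.5]
   circ [130.9 184.5] 10.0 at z50 [0.5595 0.3927 0.05  ]
top [242 214  18  18 235] [250.4 222.3]
   circ [250.3 222.2] 9.1 at z50 [0.4475 0.0626 0.05  ]
top [371 214  16  16 172] [378.5 221.2]
   circ [378.5 221.4] 7.9 at z50 [ 0.442  -0.2903  0.05  ]
top [326 220  19  18 239] [335.  228.3]
   circ [335.  228.3] 9.2 at z50 [ 0.4257 -0.17    0.05  ]
top [161 225  16  16 167] [168.3 232.4]
   circ [168.5 232.5] 7.9 at z50 [0.4242 0.2887 0.05  ]
scene [296   0  26  66 337] [309.3  31.5]
   circ [307.5  32.5] 34.5 at z50 [-0.2752 -0.057   0.05  ]
scene [265  77  10  26 174] [269.9  89.5]
   circ [270.5  89.5] 12.6 at z50 [ 0.0782 -0.0776  0.05  ]
scene [309  77  19  34 220] [319.3  97.4]
   circ [316.5  93.5] 17.4 at z50 [0.029 0.089 0.05 ]
scene [  0 101  29  43 645] [  9.4 119.9]
   circ [  7. 122.] 22.1 at z50 [ 0.5988 -0.8937  0.05  ]
scene [201 145  15  12 134] [208.  150.5]
   circ [208. 150.] 7.3 at z50 [ 0.4251 -0.1702  0.05  ]
scene [261 171  15  14 147] [267.8 177.6]
   circ [267.9 177.5] 7.3 at z50 [0.4482 0.0641 0.05  ]
scene [328 189  14  13 113] [334.3 195.2]
   circ [334.5 194.5] 6.7 at z50 [0.4236 0.2897 0.05  ]
scene [ 207  200   97   62 2183] [252.2 230. ]
   circ [255.  230.5] 50.8 at z50 [0.6463 0.1023 0.05  ]
scene [342 228  19  17 232] [351.3 235.7]
   circ [350.9 236.6] 9.2 at z50 [0.5483 0.3839 0.05  ]
ent- [ 0.6347 -0.0786  0.006 ]
ent+ [ 0.5727 -0.0678  0.006 ]
j a [0.7071 0.0574 0.006 ]
j b [ 0.697  -0.0155  0.006 ]
j c [0.5298 0.0067 0.006 ]
j d [0.5387 0.0807 0.006 ]
knob [0.5663 0.0203 0.065 ]
pivot [0.682  0.0365 0.029 ]
lane- [0.6808 0.2469 0.02  ]
lane+ [0.6173 0.2565 0.02  ]
```

Candidates in the top view are four grey bushes at (169,233), (251,223), (335,229) and (378,222). The yellow pieces at (419,227) and (174,279) and the turquoise one at (194,255) are look-alikes. The grey disc at (131,185) is the jar. The zoomed crops confirm the grey ones have dark holes. The latch is ajar by about 0.28 rad, with its knob at (265,179).

```bash
cat >> h.py <<'E'
GO=np.array([0.620,0.045]); GA=1.432
def gx(x,y,z=0):
    c,s=np.cos(GA),np.sin(GA); return np.array([GO[0]+c*x-s*y,GO[1]+s*x+c*y,z])
def tog(P):
    c,s=np.cos(GA),np.sin(GA); d=np.asarray(P)[:2]-GO; return np.array([c*d[0]+s*d[1],-s*d[0]+c*d[1]])
def knob(q,z): return gx(-.115*np.sin(q),-.062+.115*np.cos(q),z)
E
python3 - <<'E'
from h import *
print(knob(.277,.16)); delta(knob(.277,.16),GA+.277)
E
```

```text
[0.56750028 0.02057935 0.16      ]
t 0.15 tcp [ 0.1562 -0.6048  0.2307] shift [ 0.5546 -0.5025  0.0713] w 0.0853
turn z 0.115 j6 -0.002 tilt [-0.     0.001 -1.   ]
```

```bash
python3 -m inch '[[[0,0,0.115],[0.555,-0.5025,0.07],150],[[0,0,0.115],[0.555,-0.5025,0.07],150],[[0,0,0.115],[0.555,-0.5025,0.07],150],[[0,0,0.115],[0.555,-0.5025,0.07],150],[[0,0,0.115],[0.555,-0.5025,0.07],150],[[0,0,0.115],[0.555,-0.5025,0.07],150],[[0,0,0.115],[0.555,-0.5025,0.07],150],[[0,0,0.115],[0.555,-0.5025,0.07],150],[[0,0,0.115],[0.555,-0.5025,0.07],150],[[0,0,0.115],[0.555,-0.5025,0.07],150]]' 20; python3 - <<'E'
from h import *
delta(knob(.277,.16),GA+.277); snap('wrist','w1')
E
```

```text
t: 1.4
eef_pos: [0.4992, -0.0833, 0.173]
eef_rot: [-0.0, 0.998, 0.069, 0.0]
wrist_force: [0.4, -1.5, 0.3]
gripper_width: 0.035
t 1.4 tcp [ 0.4992 -0.0833  0.173 ] shift [ 0.082  -0.0935  0.0131] w 0.035
turn z -0.0 j6 1.263 tilt [ 0.     0.001 -1.   ]
```

```bash
python3 -m inch '[[[0,0,0],[0.082,-0.0935,0.013],140],[[0,0,0],[0.082,-0.0935,0.013],140],[[0,0,0],[0.082,-0.0935,0.013],140],[[0,0,0],[0.082,-0.0935,0.013],140]]'; python3 - <<'E'
from h import *
delta(knob(.277,.035),GA+.277); o,im=snap('wrist','w2')
k=cam('wrist',o); print([np.round(proj(k,p),1) for p in (knob(.277,.065),gx(0,-.062,.029),gx(0,0,.006),gx(.013,.071,.031))])
E
```

```text
t: 1.95
eef_pos: [0.5706, 0.0262, 0.1597]
eef_rot: [-0.002, 0.998, 0.07, 0.001]
wrist_force: [0.3, 0.2, 0.4]
gripper_width: 0.0385
t 1.95 tcp [0.5706 0.0262 0.1597] shift [-0.004   0.0055  0.1247] w 0.0385
turn z 0.002 j6 1.469 tilt [ 0.001  0.003 -1.   ]
[array([263.4, 198.8]), array([263.9,  36.3]), array([243.2, 115.4]), array([205.2, 195.9])]
```

View pics/w2.png

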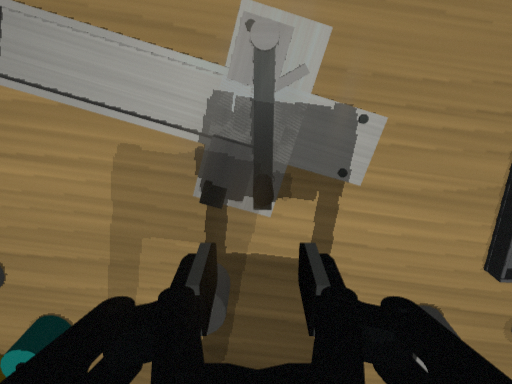

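```bash
python3 - <<'E'
from h import *
o=get_obs();k=cam('wrist',o)
for n,p,z,e in (('ent-',(386.5,117),.006,(-120,-32)),('ent+',(361,185),.006,(-120,32)),('ja',(241.5,0),.006,(25,-85)),('jb',(331,26),.006,(-50,-85)),('jc',(271.5,216),.006,(-50,85)),('pivot',(264.5,36),.029,(0,-62)),('block',(213,190),.031,(13,71))):
    print(n,e,np.round(1000*tog(ray(k,p,z)),1))
E
```

```text
ent- (-120, -32) [-119.9  -32.5]
ent+ (-120, 32) [-121.2   30.8]
ja (25, -85) [ 23.6 -84.6]
jb (-50, -85) [-49.8 -86.4]
jc (-50, 85) [-51.1  82.8]
pivot (0, -62) [ -1.3 -62.2]
block (13, 71) [ 7.1 64.3]
```

```bash
python3 -m inch '[[[0,0,0],[-0.004,0.0055,0.02],140],[[0,0,0],[-0.004,0.0055,0.05],140],[[0,0,0],[-0.004,0.0055,0.09],140],[[0,0,0],[-0.004,0.0055,0.123],140],[[0,0,0],[-0.004,0.0055,0.123],140],[[0,0,0],[-0.004,0.0055,0.123],180],[[0,0,0],[-0.004,0.0055,0.123],180]]'; python3 - <<'E'
from h import *
p,Rm,o=pose()
for q in np.linspace(.277,1.72,9):
    t=knob(q,.037); s=Rm.T@(t-p); print(round(-(q-.277),3),np.round(s,4))
print(o['joints'][5])
E
```

```text
t: 2.88
eef_pos: [0.5682, 0.0194, 0.0385]
eef_rot: [-0.002, 0.998, 0.069, 0.002]
wrist_force: [-0.2, -0.5, -0.5]
gripper_width: 0.0255
-0.0 [-0.0006 -0.0012  0.0015]
-0.18 [0.0013 0.0194 0.0015]
-0.361 [0.0068 0.0394 0.0015]
-0.541 [0.0158 0.058  0.0015]
-0.722 [0.028  0.0748 0.0015]
-0.902 [0.0431 0.089  0.0015]
-1.082 [0.0604 0.1004 0.0015]
-1.263 [0.0795 0.1084 0.0016]
-1.443 [0.0997 0.1129 0.0017]
1.4578655238928007
```

```bash
python3 -m inch '[[[0,0,-0.09],[0,0.009,0.001],180],[[0,0,-0.18],[0.001,0.019,0.001],180],[[0,0,-0.27],[0.004,0.0295,0.001],180],[[0,0,-0.361],[0.007,0.039,0.001],180],[[0,0,-0.45],[0.011,0.049,0.001],180],[[0,0,-0.541],[0.016,0.058,0.001],180],[[0,0,-0.63],[0.0215,0.067,0.001],180],[[0,0,-0.722],[0.028,0.075,0.001],180],[[0,0,-0.722],[0.028,0.075,0.001],180]]'; python3 - <<'E'
from h import *
p,Rm,o=pose(); print(np.round(tog(p)*1000,1))
for q in np.linspace(.999,1.74,9)[1:]:
    t=knob(q,.037); s=Rm.T@(t-p); print(round(-(q-.999),3),np.round(s,4))
E
```

```text
t: 4.0
eef_pos: [0.6074, -0.0514, 0.0387]
eef_rot: [-0.0, 0.909, 0.417, 0.003]
wrist_force: [-0.3, -0.2, 0.2]
gripper_width: 0.0249
[-97.2  -0.8]
-0.093 [0.0003 0.0095 0.0017]
-0.185 [0.0018 0.02   0.0017]
-0.278 [0.0042 0.0304 0.0018]
-0.37 [0.0076 0.0405 0.0018]
-0.463 [0.0119 0.0502 0.0019]
-0.556 [0.0171 0.0595 0.0019]
-0.648 [0.0232 0.0683 0.002 ]
-0.741 [0.03   0.0765 0.0021]
```

```bash
python3 -m inch '[[[0,0,-0.093],[0,0.0095,0],180],[[0,0,-0.185],[0.002,0.02,0],180],[[0,0,-0.278],[0.004,0.0305,0],180],[[0,0,-0.37],[0.0075,0.0405,0],180],[[0,0,-0.463],[0.012,0.05,0],180],[[0,0,-0.556],[0.017,0.0595,0],180],[[0,0,-0.648],[0.023,0.068,0],180],[[0,0,-0.741],[0.03,0.0765,0],180],[[0,0,-0.741],[0.03,0.0765,0],180],[[0,0,-0.741],[0.03,0.0765,0],180]]'; python3 -m inch '[[[0,0,0],[0,0,0],150],[[0,0,0],[0,0,-0.03],150],[[0,0,0],[0,0,-0.09],140],[[0,0,0],[0,0,-0.13],100],[[0,0,0],[0,0,-0.13],0]]'; python3 - <<'E'
from h import *
p,Rm,o=pose(); print(np.round(tog(p)*1000,1))
snap('top','t2');im=cv2.imread('pics/t2.png');cv2.imwrite('pics/t2c.png',cv2.resize(im[110:300,140:400],None,fx=3,fy=3,interpolation=cv2.INTER_CUBIC))
delta([0.4475,0.0633,.14],GA)
E
```

```text
t: 5.25
eef_pos: [0.6844, -0.0783, 0.0393]
eef_rot: [0.001, 0.697, 0.717, 0.003]
wrist_force: [-0.2, -0.0, -0.1]
gripper_width: 0.0255
t: 5.88
eef_pos: [0.6857, -0.079, 0.1736]
eef_rot: [0.004, 0.698, 0.716, 0.005]
wrist_force: [0.0, -1.0, -1.4]
gripper_width: 0.0687
[-113.7  -82.2]
t 5.92 tcp [ 0.6843 -0.0788  0.1711] shift [ 0.1482 -0.2333  0.0294] w 0.0751
turn z -1.406 j6 -0.147 tilt [ 0.009  0.003 -1.   ]
```

View pics/t2c.png

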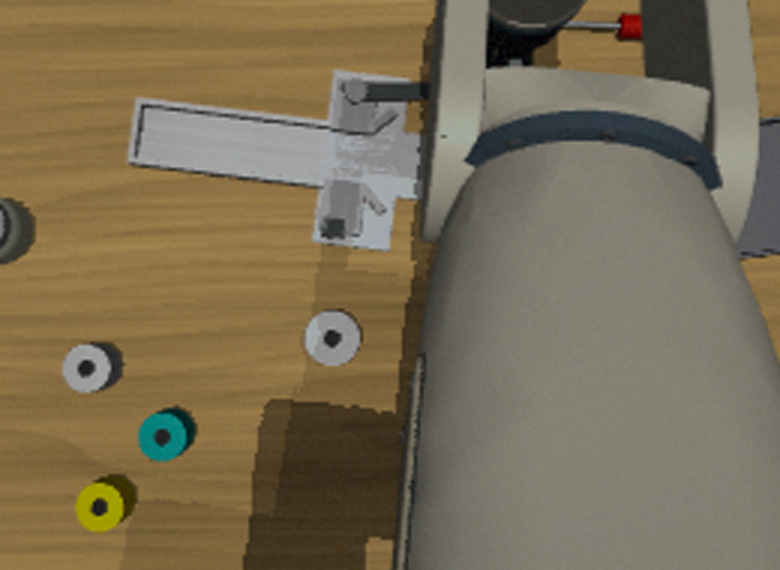

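```bash
python3 -m inch '[[[0,0,0.18],[0.0,-0.04,0.0],0],[[0,0,0.36],[0.04,-0.08,0.01],0],[[0,0,0.54],[0.08,-0.12,0.02],0],[[0,0,0.72],[0.12,-0.16,0.03],0],[[0,0,0.9],[0.148,-0.2,0.03],0],[[0,0,1.08],[0.148,-0.233,0.03],0],[[0,0,1.26],[0.148,-0.233,0.03],0],[[0,0,1.44],[0.148,-0.233,0.03],0],[[0,0,1.62],[0.148,-0.233,0.03],0],[[0,0,1.736],[0.148,-0.233,0.03],0]]';  python3 - <<'E'
from h import *
delta([0.4478,0.0633,.03],GA)
o,im=snap('wrist','w3');k=cam('wrist',o); print(proj(k,[.4478,.0633,.05]))
E
```

```text
t: 7.18
eef_pos: [0.4464, 0.063, 0.1381]
eef_rot: [-0.001, 0.997, -0.072, 0.003]
wrist_force: [0.2, 0.8, 0.2]
gripper_width: 0.0854
t 7.17 tcp [0.4464 0.063  0.1381] shift [ 0.0007 -0.0002  0.1081] w 0.0854
turn z -0.005 j6 1.849 tilt [ 0.006  0.002 -1.   ]
[255.60547319 195.93185471]
```

View pics/w3.png

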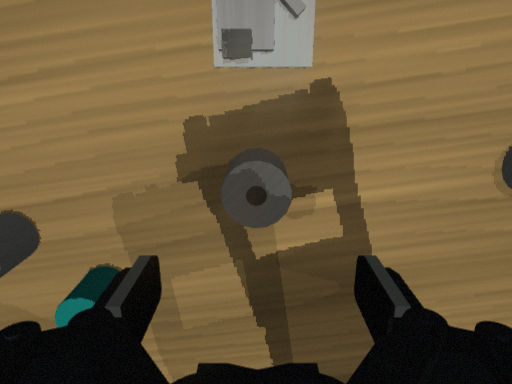

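```bash
python3 -m inch '[[[0,0,-0.005],[0.001,0,0.05],0],[[0,0,-0.005],[0.001,0,0.09],0],[[0,0,-0.005],[0.001,0,0.107],0],[[0,0,-0.005],[0.001,0,0.107],255],[[0,0,-0.005],[0.001,0,0.107],255],[[0,0,-0.005],[0.001,0,0.107],255],[[0,0,-0.005],[0.001,0,0.107],255],[[0,0,-0.005],[0.001,0,0.107],255],[[0,0,-0.005],[0.001,0,0.085],255],[[0,0,-0.005],[0.001,0,0.065],255]]' 50;  python3 - <<'E'
from h import *
delta(gx(-.078,-.0005,.08),GA)
E
```

```text
t: 8.48
eef_pos: [0.4476, 0.0629, 0.0736]
eef_rot: [-0.001, 0.997, -0.072, 0.003]
wrist_force: [0.5, -0.2, -0.7]
gripper_width: 0.05
t 8.47 tcp [0.4476 0.0629 0.0736] shift [ 0.1742  0.071  -0.0056] w 0.05
turn z -0.005 j6 1.848 tilt [ 0.006  0.002 -1.   ]
```

```bash
python3 -m inch '[[[0,0,-0.005],[0.04,0.035,-0.006],255],[[0,0,-0.005],[0.08,0.071,-0.006],255],[[0,0,-0.005],[0.12,0.071,-0.006],255],[[0,0,-0.005],[0.155,0.071,-0.006],255],[[0,0,-0.005],[0.174,0.071,-0.006],255],[[0,0,-0.005],[0.174,0.071,-0.006],255]]';  python3 - <<'E'
from h import *
delta(gx(-.078,-.0005,.0385),GA)
o,im=snap('wrist','w4');k=cam('wrist',o); print(proj(k,gx(-.078,0,.093)))
E
```

```text
t: 9.22
eef_pos: [0.6104, -0.0325, 0.0802]
eef_rot: [-0.001, 0.998, -0.069, 0.003]
wrist_force: [0.4, 0.3, -1.5]
gripper_width: 0.05
t 9.22 tcp [ 0.6104 -0.0325  0.0802] shift [-0.001   0.      0.0417] w 0.05
turn z -0.0 j6 1.65 tilt [ 0.006  0.002 -1.   ]
[254.92440179 274.1751337 ]
```

View pics/w4.png

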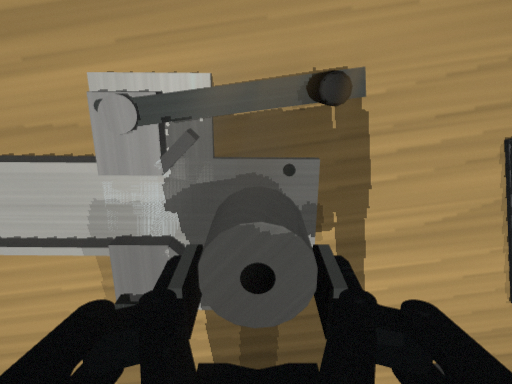

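```bash
python3 -m inch '[[[0,0,0],[-0.001,0,0.03],255],[[0,0,0],[-0.001,0,0.042],255],[[0,0,0],[-0.001,0,0.042],255],[[0,0,0],[-0.001,0,0.042],82],[[0,0,0],[-0.001,0,0.042],82],[[0,0,0],[-0.001,-0.01,0.042],82],[[0,0,0],[-0.001,-0.02,0.042],82],[[0,0,0],[-0.001,-0.03,0.042],82],[[0,0,0],[-0.001,-0.036,0.042],82],[[0,0,0],[-0.001,-0.036,0.042],82]]';  python3 - <<'E'
from h import *
delta(gx(-.03,-.0005,.0385),GA);p,_,_=pose();print(tog(p))
E
```

```text
t: 10.52
eef_pos: [0.6133, 0.0044, 0.0379]
eef_rot: [-0.002, 0.998, -0.069, 0.002]
wrist_force: [-0.6, -0.7, 0.0]
gripper_width: 0.0581
t 10.53 tcp [0.6133 0.0044 0.0379] shift [ 0.0016 -0.0111 -0.0005] w 0.0581
turn z 0.001 j6 1.709 tilt [ 0.005  0.003 -1.   ]
[-0.04113791  0.00106612]
```

```bash
python3 -m inch '[[[0,0,0],[0.0015,-0.006,-0.0005],82],[[0,0,0],[0.0015,-0.011,-0.0005],82],[[0,0,0],[0.0015,-0.011,-0.0005],82]]'; python3 -m inch '[[[0,0,0],[0,-0.004,0],82],[[0,0,0],[0,-0.004,0],82]]';python3 -m inch '[[[0,0,0],[0,-0.003,0],82],[[0,0,0],[0,-0.003,0],82]]';  python3 - <<'E'
from h import *
p,_,_=pose();print(tog(p)); o,im=snap('wrist','w5')
E
```

```text
t: 10.9
eef_pos: [0.6163, 0.0154, 0.0384]
eef_rot: [-0.002, 0.998, -0.069, 0.002]
wrist_force: [-0.8, -1.3, -0.2]
gripper_width: 0.058
t: 11.15
eef_pos: [0.6176, 0.0192, 0.0389]
eef_rot: [-0.001, 0.998, -0.069, 0.003]
wrist_force: [-0.1, -2.1, 1.0]
gripper_width: 0.0579
t: 11.4
eef_pos: [0.6193, 0.0214, 0.0396]
eef_rot: [-0.001, 0.998, -0.069, 0.004]
wrist_force: [2.6, -6.4, 3.9]
gripper_width: 0.0577
[-0.02342178 -0.00259226]
```

View pics/w5.png

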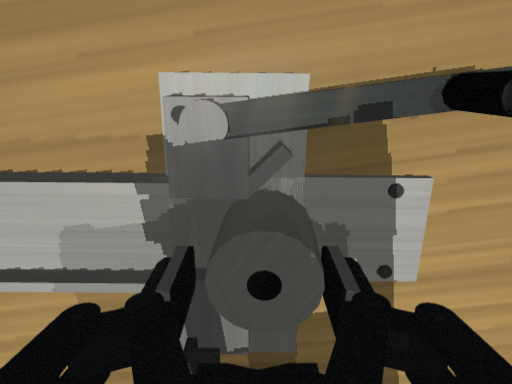

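```bash
python3 -m inch '[[[0,0,0],[-0.002,-0.003,0.001],82],[[0,0,0],[-0.002,-0.003,0.001],82],[[0,0,0],[-0.002,-0.003,0.001],82]]';  python3 - <<'E'
from h import *
p,_,_=pose();print(tog(p)); o,im=snap('wrist','w6');k=cam('wrist',o)
g=cv2.cvtColor(im,cv2.COLOR_RGB2GRAY); m=(g[250:320,225:305]<40).astype(np.uint8)
n,l,s,c=cv2.connectedComponentsWithStats(m)
for i in range(1,n):
    if s[i,4]>100: print(s[i],c[i]+[225,250],tog(ray(k,c[i]+[225,250],.056))*1000)
E
```

```text
t: 11.82
eef_pos: [0.62, 0.0228, 0.0401]
eef_rot: [-0.0, 0.998, -0.068, 0.007]
wrist_force: [3.6, -12.9, 9.4]
gripper_width: 0.0582
[-0.02199905 -0.00305018]
[ 22  21  35  30 819] [264.04517705 285.3040293 ] [-25.88586423   1.96113489]
```

```bash
python3 -m inch '[[[0,0,0],[0,0.005,0],82],[[0,0,0],[0.002,0.015,0.001],82],[[0,0,0],[0.002,0.022,0.001],82],[[0,0,0],[0.002,0.022,0.001],255],[[0,0,0],[0.002,0.022,0.001],255],[[0,0,0],[0.002,0.022,0.001],255],[[0,0,0],[0.002,0.022,0.001],255],[[0,0,0],[0.002,0.022,-0.02],255],[[0,0,0],[0.002,0.022,-0.04],255],[[0,0,0],[0.002,0.022,-0.055],255]]' 50;  python3 - <<'E'
from h import *
p,_,_=pose();print(tog(p)); kt=cam('top')
P=[ray(kt,(x/3.8+230-.37,y/3.8+120-.37),.024) for x,y in ((422,143),(686,106),(711,271),(445,309))]
print(np.round(P,4)); print([np.linalg.norm(P[i][:2]-P[(i+1)%4][:2]).round(4) for i in range(4)]); c=np.mean(P,0); print(c)
u=(P[1]-P[0]+P[2]-P[3]);u/=np.linalg.norm(u); print(u, c-.05*u,c+.05*u)
delta([*(c-.045*u)[:2],.09],GA)
snap('wrist','w7')
E
```

```text
t: 13.12
eef_pos: [0.6183, 0.0007, 0.0962]
eef_rot: [-0.0, 0.998, -0.068, 0.007]
wrist_force: [-0.2, 0.3, -1.0]
gripper_width: 0.0501
[-0.04406587 -0.00447773]
[[ 0.6267 -0.1985  0.024 ]
 [ 0.6502 -0.398   0.024 ]
 [ 0.5253 -0.4105  0.024 ]
 [ 0.5013 -0.2111  0.024 ]]
[np.float64(0.2009), np.float64(0.1255), np.float64(0.2009), np.float64(0.126)]
[ 0.57584523 -0.30453052  0.024     ]
[ 0.11811149 -0.99300034  0.        ] [ 0.56993965 -0.2548805   0.024     ] [ 0.5817508  -0.35418053  0.024     ]
t 13.12 tcp [0.6183 0.0007 0.0962] shift [-0.012   0.2647  0.0058] w 0.0501
turn z 0.002 j6 1.707 tilt [ 0.014 -0.001 -1.   ]
```

View pics/w7.png

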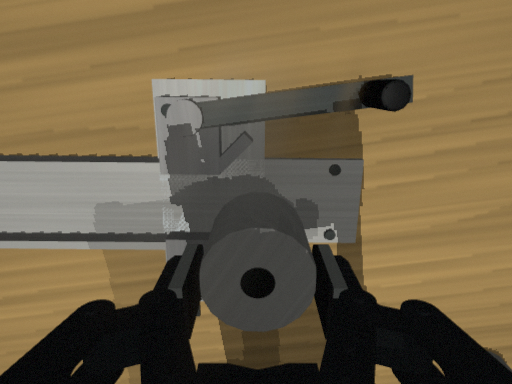

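```bash
python3 -m inch '[[[0,0,0],[0,0.04,0],255],[[0,0,0],[0,0.09,0],255],[[0,0,0],[0.003,0.14,0],255],[[0,0,0],[0.006,0.19,0],255],[[0,0,0],[0.008,0.24,0],255],[[0,0,0],[0.01,0.29,0],255],[[0,0,0],[0.012,0.33,0],255],[[0,0,0],[0.012,0.356,0],255],[[0,0,0],[0.012,0.356,0],255],[[0,0,0],[0.012,0.356,0],255]]';  python3 - <<'E'
from h import *
delta([.5818,-.354,.037],GA)
snap('wrist','w8')
E
```

```text
t: 14.42
eef_pos: [0.5827, -0.3526, 0.0975]
eef_rot: [-0.001, 0.998, -0.068, 0.008]
wrist_force: [0.5, -0.5, -2.1]
gripper_width: 0.0499
t 14.43 tcp [ 0.5827 -0.3526  0.0975] shift [-0.0017  0.0017  0.0605] w 0.0499
turn z 0.003 j6 1.151 tilt [ 0.016 -0.    -1.   ]
```

View pics/w8.png

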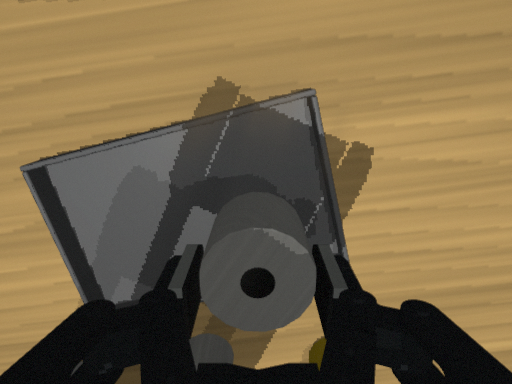

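```bash
python3 -m inch '[[[0,0,0],[-0.0015,0.0015,0.03],255],[[0,0,0],[-0.0015,0.0015,0.05],255],[[0,0,0],[-0.0015,0.0015,0.057],255],[[0,0,0],[-0.0015,0.0015,0.057],255],[[0,0,0],[-0.0015,0.0015,0.057],60],[[0,0,0],[-0.0015,0.0015,0.057],0],[[0,-0.008,0],[-0.0015,0.0015,0.057],0],[[0,-0.016,0],[-0.0015,0.0015,0.02],0],[[0,-0.016,0],[-0.0015,0.0015,-0.03],0],[[0,-0.016,0],[-0.0015,0.0015,-0.04],0]]';  python3 - <<'E'
from h import *
delta([.442,-.2905,.135],GA)
E
```

```text
t: 15.72
eef_pos: [0.5826, -0.3549, 0.1418]
eef_rot: [0.001, 0.998, -0.068, 0.003]
wrist_force: [-0.1, 0.2, -0.1]
gripper_width: 0.0856
t 15.72 tcp [ 0.5826 -0.3549  0.1418] shift [-0.148  -0.0448  0.006 ] w 0.0856
turn z 0.003 j6 1.156 tilt [ 0.005 -0.001 -1.   ]
```

```bash
python3 -m inch '[[[0,0,0.003],[-0.05,-0.015,0.006],0],[[0,0,0.003],[-0.1,-0.03,0.006],0],[[0,0,0.003],[-0.148,-0.045,0.006],0],[[0,0,0.003],[-0.148,-0.045,0.006],0],[[0,0,0.003],[-0.148,-0.045,0.006],0]]';  python3 - <<'E'
from h import *
snap('top','t3'); o,im=snap('wrist','w9'); k=cam('wrist',o)
g=cv2.cvtColor(im,cv2.COLOR_RGB2GRAY); m=(g[:260]<45).astype(np.uint8)
n,l,s,c=cv2.connectedComponentsWithStats(m)
for i in range(1,n):
    if 60<s[i,4]<2000: print(s[i],c[i].round(1),ray(k,c[i],.05).round(4))
delta([.442,-.2905,.031],GA)
E
```

```text
t: 16.35
eef_pos: [0.4427, -0.2907, 0.1353]
eef_rot: [0.001, 0.998, -0.069, 0.003]
wrist_force: [0.5, -0.8, 0.1]
gripper_width: 0.0853
[ 106    0   51  121 1001] [129.9  58.5] [ 0.5471 -0.2254  0.05  ]
[390   0  18  55 607] [398.5  25.7] [ 0.5426 -0.3936  0.05  ]
[245 190  21  19 303] [255.1 198.8] [ 0.4434 -0.2905  0.05  ]
[399 192  21  19 293] [409.  200.8] [ 0.4266 -0.3997  0.05  ]
[ 88 233  21  18 275] [ 97.9 241.4] [ 0.4264 -0.1697  0.05  ]
t 16.45 tcp [ 0.4433 -0.2909  0.1352] shift [-0.002  -0.0004  0.1042] w 0.0856
turn z 0.0 j6 1.123 tilt [ 0.006 -0.002 -1.   ]
```

View pics/w9.png

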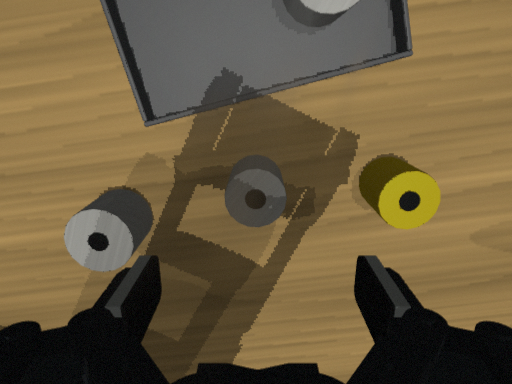

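View pics/t3.png

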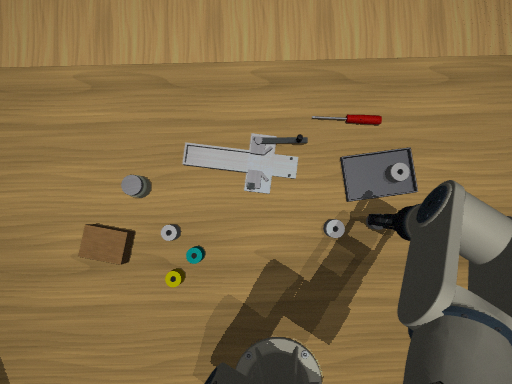

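```bash
python3 -m inch '[[[0,0,0],[0,0,0.05],0],[[0,0,0],[0,0,0.09],0],[[0,0,0],[0,0,0.104],0],[[0,0,0],[0,0,0.104],255],[[0,0,0],[0,0,0.104],255],[[0,0,0],[0,0,0.104],255],[[0,0,0],[0,0,0.104],255],[[0,0,0],[0,0,0.104],255],[[0,0,0],[0,0,0.085],255],[[0,0,0],[0,0,0.055],255]]' 50;  python3 - <<'E'
from h import *
delta(gx(-.078,-.0005,.08),GA)
E
```

```text
t: 17.7
eef_pos: [0.4433, -0.2909, 0.081]
eef_rot: [0.001, 0.998, -0.069, 0.003]
wrist_force: [0.6, -0.3, -1.3]
gripper_width: 0.0433
t 17.7 tcp [ 0.4433 -0.2909  0.081 ] shift [ 0.1291 -0.2791  0.0015] w 0.0433
turn z 0.0 j6 1.123 tilt [ 0.005 -0.002 -1.   ]
```

```bash
python3 -m inch '[[[0,0,0],[0.02,-0.04,-0.005],255],[[0,0,0],[0.043,-0.09,-0.005],255],[[0,0,0],[0.066,-0.14,-0.005],255],[[0,0,0],[0.09,-0.19,-0.005],255],[[0,0,0],[0.11,-0.235,-0.005],255],[[0,0,0],[0.124,-0.265,-0.005],255],[[0,0,0],[0.129,-0.279,0],255],[[0,0,0],[0.129,-0.279,0],255],[[0,0,0],[0.129,-0.279,0],255]]';  python3 - <<'E'
from h import *
delta(gx(-.078,-.0005,.0385),GA)
o,im=snap('wrist','w10');k=cam('wrist',o)
g=cv2.cvtColor(im,cv2.COLOR_RGB2GRAY); m=(g[230:320,225:305]<40).astype(np.uint8)
n,l,s,c=cv2.connectedComponentsWithStats(m)
for i in range(1,n):
    if s[i,4]>100: print(s[i],c[i]+[225,230],tog(ray(k,c[i]+[225,230],.099))*1000)
E
```

```text
t: 18.82
eef_pos: [0.6088, -0.0334, 0.0814]
eef_rot: [0.001, 0.998, -0.069, 0.002]
wrist_force: [0.1, -0.8, -1.9]
gripper_width: 0.0431
t 18.82 tcp [ 0.6088 -0.0334  0.0814] shift [ 0.0006 -0.0012  0.0429] w 0.0431
turn z -0.0 j6 1.655 tilt [ 0.005 -0.002 -1.   ]
[ 15  35  35  31 842] [257.40855107 280.43230404] [-80.1260064    1.67394819]
```

View pics/w10.png

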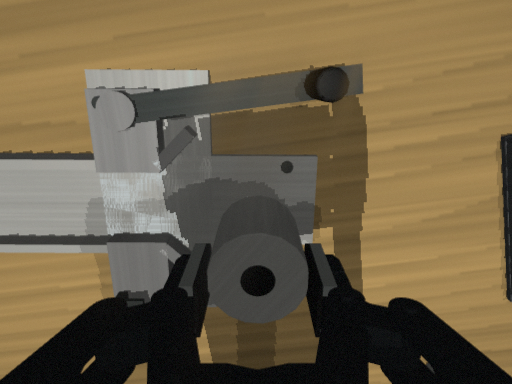

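```bash
python3 -m inch '[[[0,0,0],[0.001,-0.001,0.03],255],[[0,0,0],[0.001,-0.001,0.043],255],[[0,0,0],[0.001,-0.001,0.043],255],[[0,0,0],[0.001,-0.001,0.043],95],[[0,0,0],[0.001,-0.001,0.043],95],[[0,0,0],[0.001,-0.011,0.043],95],[[0,0,0],[0.001,-0.021,0.043],95],[[0,0,0],[0.001,-0.031,0.043],95],[[0,0,0],[0.001,-0.037,0.043],95],[[0,0,0],[0.001,-0.037,0.043],95]]'; python3 -m inch '[[[0,0,0],[0,-0.006,0],95],[[0,0,0],[0,-0.012,0],95],[[0,0,0],[0,-0.012,0],95]]'; python3 -m inch '[[[0,0,0],[0,-0.006,0],95],[[0,0,0],[0,-0.006,0],95]]';  python3 - <<'E'
from h import *
p,_,_=pose();print(tog(p)); o,im=snap('wrist','w11')
E
```

```text
t: 20.12
eef_pos: [0.6152, 0.0037, 0.0384]
eef_rot: [0.001, 0.998, -0.069, 0.002]
wrist_force: [-0.4, -0.0, -0.0]
gripper_width: 0.0537
t: 20.5
eef_pos: [0.6169, 0.0162, 0.0383]
eef_rot: [0.001, 0.998, -0.069, 0.002]
wrist_force: [0.4, -0.1, 0.6]
gripper_width: 0.0538
t: 20.75
eef_pos: [0.6178, 0.0225, 0.0383]
eef_rot: [0.0, 0.998, -0.069, 0.002]
wrist_force: [-0.1, -0.5, -0.0]
gripper_width: 0.0535
[-0.02257378 -0.0008988 ]
```

View pics/w11.png

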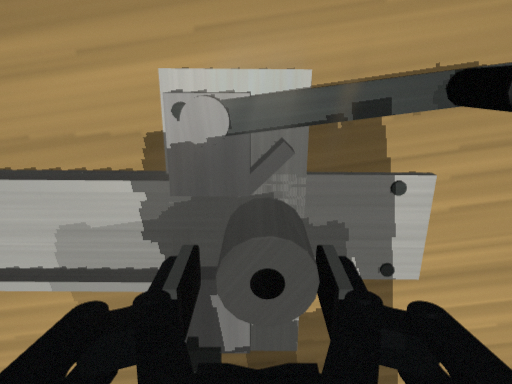

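```bash
for i in 1 2 3; do :; done; python3 -m inch '[[[0,0,0],[0,-0.006,0],95],[[0,0,0],[0,-0.006,0],95]]'; python3 -m inch '[[[0,0,0],[0,-0.006,0],95],[[0,0,0],[0,-0.006,0],95]]'; python3 - <<'E'
from h import *
p,_,_=pose();print(tog(p)); o,im=snap('wrist','w12')
E
```

```text
t: 21.05
eef_pos: [0.6188, 0.0287, 0.0383]
eef_rot: [0.0, 0.998, -0.069, 0.003]
wrist_force: [0.5, -0.0, 0.0]
gripper_width: 0.0534
t: 21.3
eef_pos: [0.6196, 0.0352, 0.0383]
eef_rot: [0.0, 0.998, -0.069, 0.003]
wrist_force: [0.6, 0.0, 0.1]
gripper_width: 0.0537
[-0.00973443 -0.00098498]
```

View pics/w12.png

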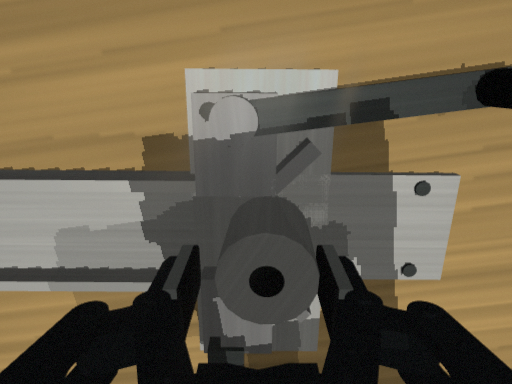

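```bash
python3 -m inch '[[[0,0,0],[0,-0.008,0],95],[[0,0,0],[0,-0.018,0],95],[[0,0,0],[0,-0.028,0],95],[[0,0,0],[0,-0.038,0],95],[[0,0,0],[0,-0.038,0],95]]'; python3 -m inch '[[[0,0,0],[0,-0.012,0],95],[[0,0,0],[0,-0.024,0],95],[[0,0,0],[0,-0.036,0],95],[[0,0,0],[0,-0.048,0],95],[[0,0,0],[0,-0.06,0],95],[[0,0,0],[0,-0.07,0],95],[[0,0,0],[0,-0.08,0],95],[[0,0,0],[0,-0.09,0],95],[[0,0,0],[0,-0.1,0],95],[[0,0,0],[0,-0.1,0],95]]'; python3 - <<'E'
from h import *
p,_,_=pose();print(tog(p)); o,im=snap('wrist','w13')
E
```

```text
t: 21.98
eef_pos: [0.6244, 0.0739, 0.038]
eef_rot: [0.0, 0.998, -0.068, 0.002]
wrist_force: [-0.4, -1.5, 0.0]
gripper_width: 0.0538
t: 23.22
eef_pos: [0.6382, 0.1738, 0.038]
eef_rot: [-0.0, 0.998, -0.068, 0.002]
wrist_force: [0.2, -0.2, 0.8]
gripper_width: 0.0533
[ 0.13011608 -0.0002095 ]
```

View pics/w13.png

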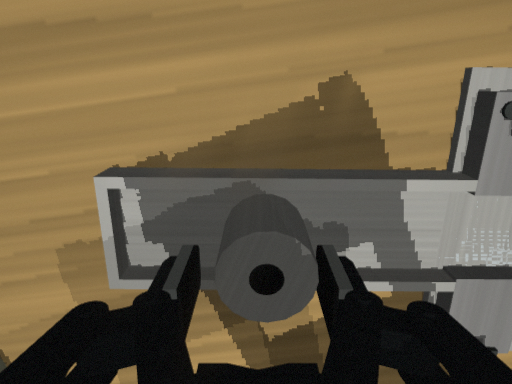

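```bash
python3 -m inch '[[[0,0,0],[0,0,0],40],[[0,0,0],[0,0,0],30],[[0,0,0],[0,0,-0.03],20],[[0,0,0],[0,0,-0.08],0],[[0,0,0],[0,0,-0.1],0]]'; python3 - <<'E'
from h import *
o,im=snap('top','t4');cv2.imwrite('pics/t4c.png',cv2.resize(cv2.imread('pics/t4.png')[110:300,60:460],None,fx=2,fy=2))
k=cam('top')
g=cv2.cvtColor(im,cv2.COLOR_RGB2HSV); m=((g[...,1]<40)&(g[...,2]>100)).astype(np.uint8)
n,l,s,c=cv2.connectedComponentsWithStats(m)
for i in range(1,n):
    if 100<s[i,4]<400: print(s[i],c[i].round(1),ray(k,c[i],.05).round(4))
delta([.424,.289,.135],GA)
E
```

```text
t: 23.9
eef_pos: [0.6391, 0.1735, 0.141]
eef_rot: [-0.001, 0.998, -0.068, 0.004]
wrist_force: [0.4, 0.2, 0.2]
gripper_width: 0.0857
[391 162  19  19 246] [400.  171.3] [ 0.5794 -0.3557  0.05  ]
[326 219  19  19 242] [334.8 228.4] [ 0.4255 -0.1696  0.05  ]
[265 339  36  16 362] [278.9 345.1] [ 0.1154 -0.008   0.05  ]
t 23.95 tcp [0.6397 0.1738 0.1426] shift [-0.2295 -0.0847  0.0056] w 0.0852
turn z 0.002 j6 1.972 tilt [ 0.01   0.001 -1.   ]
```

View pics/t4c.png

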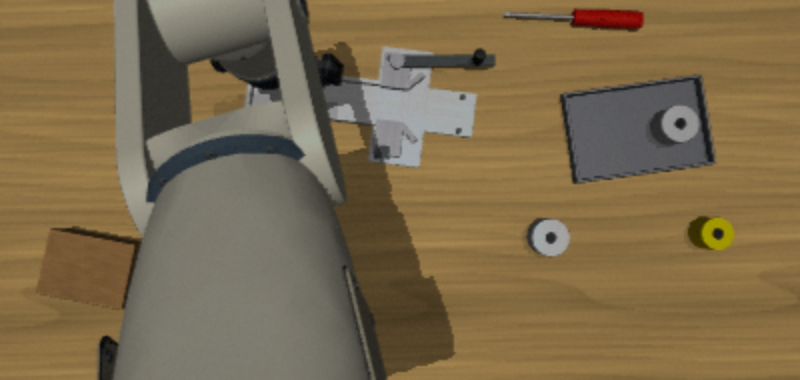

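```bash
python3 -m inch '[[[0,-0.008,0],[-0.05,-0.01,0.006],0],[[0,-0.008,0],[-0.1,-0.03,0.006],0],[[0,-0.008,0],[-0.15,-0.05,0.006],0],[[0,-0.008,0],[-0.2,-0.07,0.006],0],[[0,-0.008,0],[-0.2295,-0.085,0.006],0],[[0,-0.008,0],[-0.2295,-0.085,0.006],0],[[0,-0.008,0],[-0.2295,-0.085,0.006],0]]'; python3 - <<'E'
from h import *
o,im=snap('wrist','w14'); k=cam('wrist',o)
g=cv2.cvtColor(im,cv2.COLOR_RGB2GRAY); m=(g[:260]<45).astype(np.uint8)
n,l,s,c=cv2.connectedComponentsWithStats(m)
for i in range(1,n):
    if 60<s[i,4]<2000: print(s[i],c[i].round(1),ray(k,c[i],.05).round(4))
delta([.424,.289,.031],GA)
E
```

```text
t: 24.82
eef_pos: [0.4242, 0.289, 0.1341]
eef_rot: [-0.001, 0.998, -0.068, 0.001]
wrist_force: [0.9, -0.4, 0.7]
gripper_width: 0.0855
[ 65   0  44  60 679] [95.7 31.6] [0.5452 0.3716 0.05  ]
[245 188  21  20 307] [255.1 197.4] [0.4255 0.2896 0.05  ]
[ 318  214   60   46 1353] [340.6 232.7] [0.3898 0.2311 0.05  ]
t 24.88 tcp [0.4246 0.2889 0.1342] shift [-0.0007  0.0002  0.1032] w 0.0854
turn z 0.002 j6 2.301 tilt [ 0.002  0.002 -1.   ]
```

View pics/w14.png

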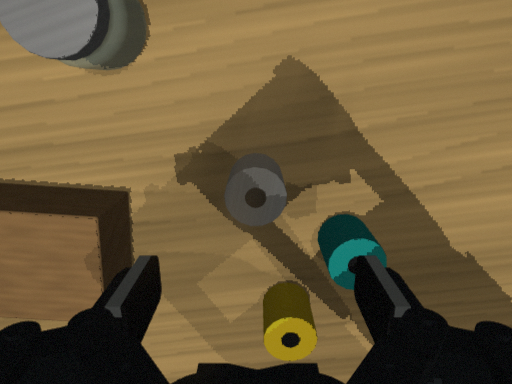

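```bash
python3 - <<'E'
from h import *
k=cam('wrist',get_obs()); kt=cam('top')
print('carton top corner',[ray(k,p,.06) for p in ((100,210),(102,300))], 'turq',ray(k,(356,266),.05), ray(kt,(194.5,255.5),.05), 'carton top cam',ray(kt,(134,231),.06), ray(kt,(126,233),.06))
E
```

```text
carton top corner [array([0.43469645, 0.39613302, 0.06      ]), array([0.36375956, 0.41500152, 0.06      ])] turq [0.3606639  0.22102425 0.05      ] [0.35980202 0.2175584  0.05      ] carton top cam [0.43067132 0.38032898 0.06      ] [0.42571281 0.40220806 0.06      ]
```

```bash
python3 -m inch '[[[0,0,0],[0.0005,0,0.05],0],[[0,0,0],[0.0005,0,0.09],0],[[0,0,0],[0.0005,0,0.103],0],[[0,0,0],[0.0005,0,0.103],255],[[0,0,0],[0.0005,0,0.103],255],[[0,0,0],[0.0005,0,0.103],255],[[0,0,0],[0.0005,0,0.103],255],[[0,0,0],[0.0005,0,0.103],255],[[0,0,0],[0.0005,0,0.085],255],[[0,0,0],[0.0005,0,0.05],255]]' 50;  python3 - <<'E'
from h import *
delta(gx(-.078,-.0005,.08),GA)
E
```

```text
t: 26.12
eef_pos: [0.4246, 0.2886, 0.0848]
eef_rot: [-0.001, 0.998, -0.069, 0.0]
wrist_force: [-0.1, -0.4, -2.0]
gripper_width: 0.0432
t 26.12 tcp [0.4246 0.2886 0.0848] shift [0.2272 0.2926 0.0045] w 0.0432
turn z 0.002 j6 2.301 tilt [ 0.001  0.001 -1.   ]
```

```bash
python3 -m inch '[[[0,0,0],[0.015,0.04,0],255],[[0,0,0],[0.045,0.08,0],255],[[0,0,0],[0.075,0.12,0],255],[[0,0,0],[0.105,0.16,0],255],[[0,0,0],[0.135,0.2,0],255],[[0,0,0],[0.165,0.24,0],255],[[0,0,0],[0.195,0.27,0],255],[[0,0,0],[0.22,0.29,0],255],[[0,0,0],[0.228,0.294,0.003],255],[[0,0,0],[0.228,0.293,0.004],255]]';  python3 - <<'E'
from h import *
delta(gx(-.078,-.0005,.0385),GA)
snap('wrist','w15')
E
```

```text
t: 27.38
eef_pos: [0.6103, -0.0327, 0.0807]
eef_rot: [-0.001, 0.998, -0.069, 0.0]
wrist_force: [-0.5, 0.0, -2.6]
gripper_width: 0.043
t 27.38 tcp [ 0.6103 -0.0327  0.0807] shift [-0.0006 -0.0002  0.0422] w 0.043
turn z 0.001 j6 1.65 tilt [ 0.001  0.002 -1.   ]
```

View pics/w15.png

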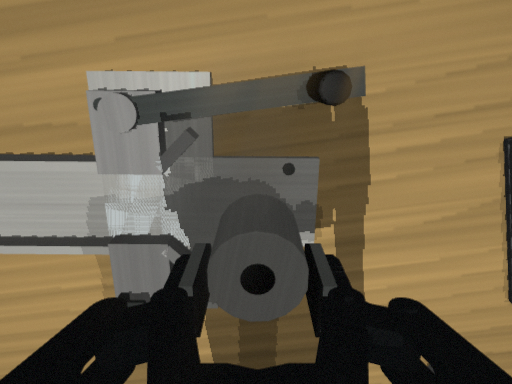

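Bush held over the mouth as before; lower, loosen, slide in small steps.

```bash
python3 -m inch '[[[0,0,0],[0,0,0.03],255],[[0,0,0],[0,0,0.0425],255],[[0,0,0],[0,0,0.0425],255],[[0,0,0],[0,0,0.0425],95],[[0,0,0],[0,0,0.0425],95],[[0,0,0],[0,-0.011,0.0425],95],[[0,0,0],[0,-0.021,0.0425],95],[[0,0,0],[0,-0.031,0.0425],95],[[0,0,0],[0,-0.037,0.0425],95],[[0,0,0],[0,-0.037,0.0425],95]]'; python3 -m inch '[[[0,0,0],[0,-0.006,0],95],[[0,0,0],[0,-0.012,0],95],[[0,0,0],[0,-0.012,0],95]]'; python3 -m inch '[[[0,0,0],[0,-0.006,0],95],[[0,0,0],[0,-0.006,0],95]]'; python3 -m inch '[[[0,0,0],[0,-0.006,0],95],[[0,0,0],[0,-0.006,0],95]]'; python3 -m inch '[[[0,0,0],[0,-0.006,0],95],[[0,0,0],[0,-0.006,0],95]]'; python3 - <<'E'
from h import *
p,_,_=pose();print(tog(p)); o,im=snap('wrist','w16')
E
```

```text
t: 28.68
eef_pos: [0.6146, 0.0054, 0.0378]
eef_rot: [-0.001, 0.998, -0.068, -0.0]
wrist_force: [0.1, 1.3, -0.6]
gripper_width: 0.0533
t: 29.05
eef_pos: [0.6163, 0.0179, 0.0378]
eef_rot: [-0.001, 0.998, -0.068, -0.0]
wrist_force: [0.2, -1.1, 0.6]
gripper_width: 0.0536
t: 29.3
eef_pos: [0.6174, 0.0242, 0.0379]
eef_rot: [-0.001, 0.998, -0.068, -0.0]
wrist_force: [-0.2, -1.1, -0.3]
gripper_width: 0.0538
t: 29.55
eef_pos: [0.6185, 0.0304, 0.038]
eef_rot: [-0.001, 0.998, -0.068, 0.0]
wrist_force: [0.5, -1.5, 0.9]
gripper_width: 0.0536
t: 29.8
eef_pos: [0.6193, 0.0368, 0.0379]
eef_rot: [-0.001, 0.998, -0.068, 0.0]
wrist_force: [0.9, -0.9, 0.2]
gripper_width: 0.0535
[-0.00819321 -0.00040789]
```

View pics/w16.png

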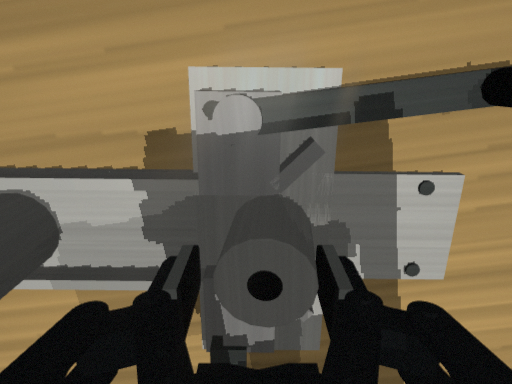

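```bash
python3 -m inch '[[[0,0,0],[0,-0.008,0],95],[[0,0,0],[0,-0.018,0],95],[[0,0,0],[0,-0.028,0],95],[[0,0,0],[0,-0.038,0],95],[[0,0,0],[0,-0.048,0],95],[[0,0,0],[0,-0.056,0],95],[[0,0,0],[0,-0.064,0],95],[[0,0,0],[0,-0.072,0],95],[[0,0,0],[0,-0.072,0],95]]'; python3 - <<'E'
from h import *
p,_,_=pose();print(tog(p)); o,im=snap('wrist','w17')
E
```

```text
t: 30.98
eef_pos: [0.6288, 0.1087, 0.038]
eef_rot: [-0.002, 0.998, -0.068, -0.0]
wrist_force: [-0.1, -0.5, -1.1]
gripper_width: 0.0533
[0.06430847 0.00014837]
```

View pics/w17.png

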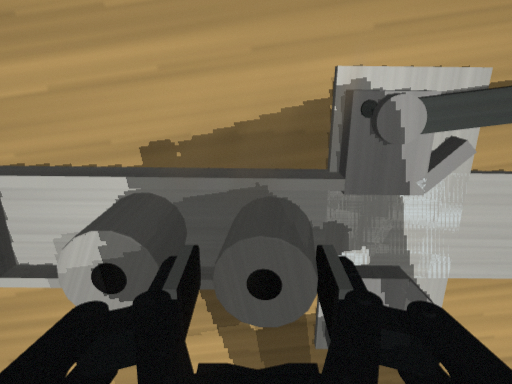

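```bash
python3 -m inch '[[[0,0,0],[0,0.003,0],88],[[0,0,0],[0,0.003,0],88],[[0,0,0],[0,0.003,-0.03],88],[[0,0,0],[0,0.003,-0.07],60],[[0,0,0],[0,0.003,-0.1],0]]'; python3 - <<'E'
from h import *
delta([.4258,-.1697,.135],GA)
E
```

```text
t: 31.65
eef_pos: [0.6287, 0.105, 0.1396]
eef_rot: [-0.002, 0.998, -0.068, 0.0]
wrist_force: [0.3, -0.4, 0.4]
gripper_width: 0.0806
t 31.65 tcp [0.6287 0.105  0.1396] shift [-0.1638  0.2996  0.0035] w 0.0806
turn z 0.003 j6 1.866 tilt [ 0.001  0.003 -1.   ]
```

```bash
python3 -m inch '[[[0,0,0],[-0.02,0.045,0],0],[[0,0,0],[-0.045,0.09,0],0],[[0,0,0],[-0.075,0.135,0],0],[[0,0,0],[-0.1,0.18,0],0],[[0,0,0],[-0.125,0.225,0],0],[[0,0,0],[-0.15,0.27,0],0],[[0,0,0],[-0.164,0.2995,0.003],0],[[0,0,0],[-0.164,0.2995,0.003],0],[[0,0,0],[-0.164,0.2995,0.003],0]]'; python3 - <<'E'
from h import *
snap('top','t5')
o,im=snap('wrist','w18'); k=cam('wrist',o)
g=cv2.cvtColor(im,cv2.COLOR_RGB2GRAY); m=(g[:260]<45).astype(np.uint8)
n,l,s,c=cv2.connectedComponentsWithStats(m)
for i in range(1,n):
    if 60<s[i,4]<2000: print(s[i],c[i].round(1),ray(k,c[i],.05).round(4))
delta([.4258,-.1697,.031],GA)
E
```

```text
t: 32.78
eef_pos: [0.4261, -0.1695, 0.1357]
eef_rot: [-0.002, 0.998, -0.068, 0.001]
wrist_force: [-0.3, -0.3, 0.6]
gripper_width: 0.0854
[248 189  20  19 313] [257.5 197.9] [ 0.4264 -0.1701  0.05  ]
t 32.88 tcp [ 0.4263 -0.169   0.1356] shift [-0.0005  0.0011  0.1046] w 0.0853
turn z 0.004 j6 1.319 tilt [ 0.001  0.003 -1.   ]
```

View pics/w18.png

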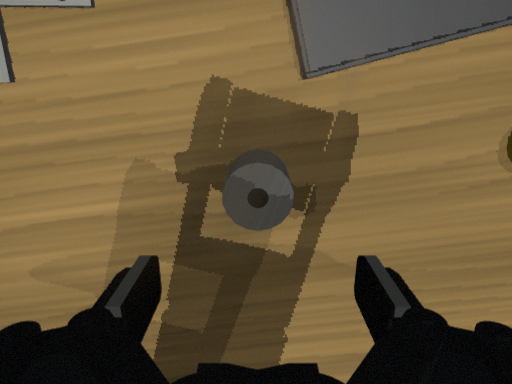

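View pics/t5.png

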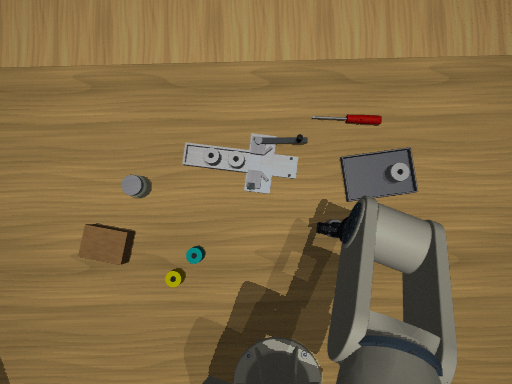

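Two bushes are upright in the lane at (212,156) and (236,159), one is in the tray at (400,172), and the last is under the gripper.

```bash
python3 -m inch '[[[0,0,0],[0,0.001,0.05],0],[[0,0,0],[0,0.001,0.09],0],[[0,0,0],[0,0.001,0.104],0],[[0,0,0],[0,0.001,0.104],255],[[0,0,0],[0,0.001,0.104],255],[[0,0,0],[0,0.001,0.104],255],[[0,0,0],[0,0.001,0.104],255],[[0,0,0],[0,0.001,0.104],255],[[0,0,0],[0,0.001,0.085],255],[[0,0,0],[0,0.001,0.055],255]]' 50;  python3 - <<'E'
from h import *
delta(gx(-.078,-.0005,.08),GA)
E
```

```text
t: 34.12
eef_pos: [0.426, -0.1698, 0.0816]
eef_rot: [-0.002, 0.998, -0.068, 0.0]
wrist_force: [0.1, 0.6, -1.8]
gripper_width: 0.0502
t 34.12 tcp [ 0.426  -0.1698  0.0816] shift [ 0.1635 -0.161   0.0022] w 0.0502
turn z 0.004 j6 1.317 tilt [ 0.001  0.003 -1.   ]
```

```bash
python3 -m inch '[[[0,0,0],[0.03,-0.03,0],255],[[0,0,0],[0.07,-0.07,0],255],[[0,0,0],[0.11,-0.11,0],255],[[0,0,0],[0.145,-0.145,0],255],[[0,0,0],[0.1635,-0.161,0.002],255],[[0,0,0],[0.1635,-0.161,0.002],255],[[0,0,0],[0.1635,-0.161,0.002],255]]';  python3 - <<'E'
from h import *
delta(gx(-.078,-.0005,.0385),GA)
snap('wrist','w19')
E
```

```text
t: 35.0
eef_pos: [0.6088, -0.0327, 0.0805]
eef_rot: [-0.002, 0.998, -0.068, 0.0]
wrist_force: [-0.1, -0.1, -2.7]
gripper_width: 0.0502
t 35.0 tcp [ 0.6088 -0.0327  0.0805] shift [ 0.0008 -0.0004  0.042 ] w 0.0502
turn z 0.004 j6 1.645 tilt [ 0.     0.003 -1.   ]
```

View pics/w19.png

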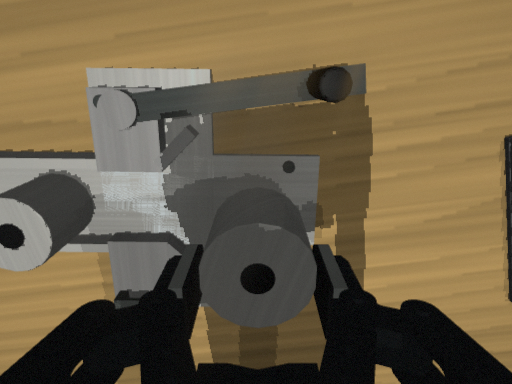

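```bash
python3 -m inch '[[[0,0,0],[0.001,0,0.03],255],[[0,0,0],[0.001,0,0.042],255],[[0,0,0],[0.001,0,0.042],255],[[0,0,0],[0.001,0,0.042],82],[[0,0,0],[0.001,0,0.042],82],[[0,0,0],[0.001,-0.01,0.042],82],[[0,0,0],[0.001,-0.02,0.042],82],[[0,0,0],[0.001,-0.03,0.042],82],[[0,0,0],[0.001,-0.036,0.042],82],[[0,0,0],[0.001,-0.036,0.042],82]]';python3 -m inch '[[[0,0,0],[0,-0.006,0],82],[[0,0,0],[0,-0.011,0],82],[[0,0,0],[0,-0.011,0],82]]'; python3 -m inch '[[[0,0,0],[0,-0.004,0],82],[[0,0,0],[0,-0.004,0],82]]';python3 -m inch '[[[0,0,0],[0,-0.003,0],82],[[0,0,0],[0,-0.003,0],82]]';  python3 - <<'E'
from h import *
p,_,_=pose();print(tog(p)); o,im=snap('wrist','w20')
E
```

```text
t: 36.3
eef_pos: [0.6146, 0.0036, 0.0385]
eef_rot: [-0.002, 0.998, -0.067, 0.0]
wrist_force: [-0.9, -0.2, 0.0]
gripper_width: 0.058
t: 36.67
eef_pos: [0.6161, 0.0149, 0.0386]
eef_rot: [-0.002, 0.998, -0.067, 0.0]
wrist_force: [0.7, 0.1, 0.4]
gripper_width: 0.0574
t: 36.92
eef_pos: [0.6174, 0.0186, 0.039]
eef_rot: [-0.002, 0.998, -0.067, 0.001]
wrist_force: [1.0, -2.6, 1.2]
gripper_width: 0.0579
t: 37.17
eef_pos: [0.6182, 0.0215, 0.0392]
eef_rot: [-0.002, 0.998, -0.067, 0.001]
wrist_force: [1.1, -4.5, 2.4]
gripper_width: 0.0582
[-0.02356344 -0.00152079]
```

View pics/w20.png

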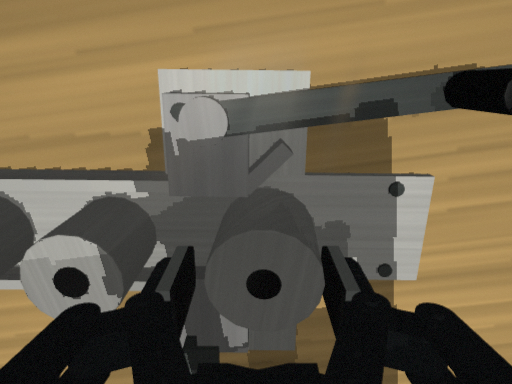

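```bash
python3 -m inch '[[[0,0,0],[-0.001,-0.004,0],82],[[0,0,0],[-0.001,-0.004,0],82],[[0,0,0],[-0.001,-0.004,0],82]]'; python3 -m inch '[[[0,0,0],[0,0.005,0],82],[[0,0,0],[0,0.015,0],82],[[0,0,0],[0,0.024,0],82],[[0,0,0],[0,0.024,0],255],[[0,0,0],[0,0.024,0],255],[[0,0,0],[0,0.024,0],255],[[0,0,0],[0,0.024,0],255],[[0,0,0],[0,0.024,-0.02],255],[[0,0,0],[0,0.024,-0.04],255],[[0,0,0],[0,0.024,-0.055],255]]' 50;  python3 - <<'E'
from h import *
p,_,_=pose();print(tog(p)); delta([.570,-.255,.095],GA)
E
```

```text
t: 37.6
eef_pos: [0.619, 0.0238, 0.0403]
eef_rot: [-0.001, 0.998, -0.067, 0.003]
wrist_force: [1.9, -12.2, 8.7]
gripper_width: 0.058
t: 38.85
eef_pos: [0.6162, 0.0, 0.0973]
eef_rot: [-0.001, 0.998, -0.067, 0.003]
wrist_force: [-0.0, -0.2, -0.7]
gripper_width: 0.0501
[-0.04505835 -0.00246492]
t 38.85 tcp [0.6162 0.     0.0973] shift [-0.0119  0.2589  0.0018] w 0.0501
turn z 0.005 j6 1.7 tilt [ 0.007  0.001 -1.   ]
```

Stalled at 12 N with the same geometry as the first, so this one is oversize and goes to the tray.

```bash
python3 -m inch '[[[0,0,0],[0,0.04,0],255],[[0,0,0],[-0.003,0.09,0],255],[[0,0,0],[-0.006,0.14,0],255],[[0,0,0],[-0.009,0.19,0],255],[[0,0,0],[-0.012,0.235,0],255],[[0,0,0],[-0.012,0.259,0],255],[[0,0,0],[-0.012,0.259,0],255],[[0,0,0],[-0.012,0.259,0],255]]';  python3 - <<'E'
from h import *
delta([.570,-.255,.040],GA)
snap('wrist','w21')
E
```

```text
t: 39.85
eef_pos: [0.57, -0.2541, 0.0969]
eef_rot: [-0.001, 0.998, -0.067, 0.003]
wrist_force: [-0.0, -0.2, -0.6]
gripper_width: 0.0499
t 39.85 tcp [ 0.57   -0.2541  0.0969] shift [-0.0003  0.001   0.0569] w 0.0499
turn z 0.006 j6 1.277 tilt [ 0.007  0.001 -1.   ]
```

View pics/w21.png

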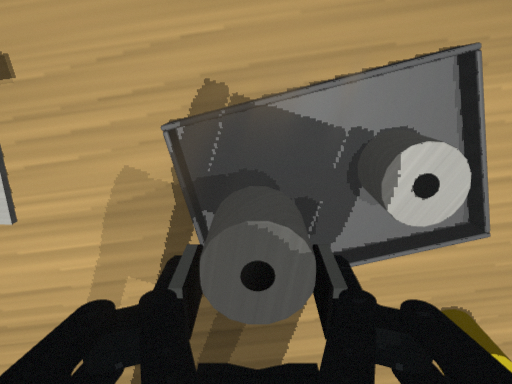

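```bash
python3 -m inch '[[[0,0,0],[0,0.001,0.03],255],[[0,0,0],[0,0.001,0.05],255],[[0,0,0],[0,0.001,0.057],255],[[0,0,0],[0,0.001,0.057],255],[[0,0,0],[0,0.001,0.057],60],[[0,0,0],[0,0.001,0.057],20],[[0,0,0],[0,0.001,0.057],0],[[0,-0.006,0],[0,0.001,0.02],0],[[0,-0.006,0],[0,0.001,-0.03],0],[[0,-0.006,0],[0,0.001,-0.05],0]]';  python3 - <<'E'
from h import *
o,im=snap('top','t6');cv2.imwrite('pics/t6c.png',cv2.resize(cv2.imread('pics/t6.png')[110:260,170:430],None,fx=3,fy=3,interpolation=cv2.INTER_CUBIC))
kt=cam('top');print([np.round(proj(kt,knob(q,.065)),1) for q in (1.6,1.65,1.7,1.75)])
delta(knob(1.68,.13),GA+1.68)
E
```

```text
t: 41.15
eef_pos: [0.571, -0.2556, 0.15]
eef_rot: [-0.0, 0.998, -0.066, 0.002]
wrist_force: [-0.4, -0.3, -0.2]
gripper_width: 0.0857
[array([299.5, 140.6]), array([299.6, 138.5]), array([299.6, 136.5]), array([299.5, 134.4])]
t 41.2 tcp [ 0.5715 -0.2558  0.1514] shift [ 0.082  -0.1897  0.0221] w 0.0852
turn z 1.468 j6 1.277 tilt [ 0.006 -0.    -1.   ]
```

View pics/t6c.png

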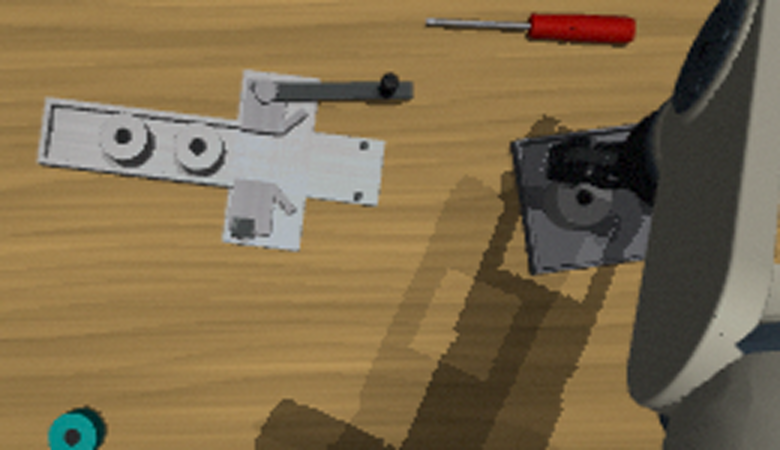

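```bash
python3 -m inch '[[[0,0,-0.17],[0.0,-0.02,0.0],140],[[0,0,-0.34],[0.02,-0.05,0],140],[[0,0,-0.51],[0.03,-0.08,0],140],[[0,0,-0.68],[0.045,-0.11,0],140],[[0,0,-0.85],[0.06,-0.14,0],140],[[0,0,-1.02],[0.075,-0.17,0],140],[[0,0,-1.19],[0.082,-0.19,0.01],140],[[0,0,-1.36],[0.082,-0.19,0.02],140],[[0,0,-1.53],[0.082,-0.19,0.022],140],[[0,0,-1.674],[0.082,-0.19,0.022],140]]'; python3 -m inch '[[[0,0,0],[0,0,0],140],[[0,0,0],[0,0,0],140]]';  python3 - <<'E'
from h import *
delta(knob(1.69,.037),GA+1.69)
o,im=snap('wrist','w22');k=cam('wrist',o);print(proj(k,knob(1.69,.065)),proj(k,gx(0,-.062,.029)))
E
```

```text
t: 42.45
eef_pos: [0.6771, -0.0781, 0.1281]
eef_rot: [0.001, 0.716, 0.699, 0.001]
wrist_force: [-0.1, 0.2, 0.1]
gripper_width: 0.0384
t: 42.7
eef_pos: [0.6765, -0.078, 0.1271]
eef_rot: [0.001, 0.717, 0.697, 0.001]
wrist_force: [-0.0, 0.3, -0.1]
gripper_width: 0.0385
t 42.7 tcp [ 0.6765 -0.078   0.1271] shift [-0.0005  0.0025  0.0901] w 0.0385
turn z -0.008 j6 -0.091 tilt [ 0.002  0.    -1.   ]
[261.63346983 209.59087095] [260.2068197   23.03018875]
```

View pics/w22.png

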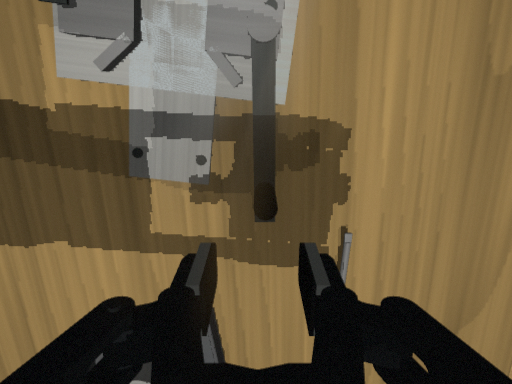

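```bash
python3 -m inch '[[[0,0,-0.008],[-0.0005,0.0025,0.02],140],[[0,0,-0.008],[-0.0005,0.0025,0.05],140],[[0,0,-0.008],[-0.0005,0.0025,0.08],140],[[0,0,-0.008],[-0.0005,0.0025,0.089],140],[[0,0,-0.008],[-0.0005,0.0025,0.089],140],[[0,0,-0.008],[-0.0005,0.0025,0.089],180],[[0,0,-0.008],[-0.0005,0.0025,0.089],180]]' 20; python3 - <<'E'
from h import *
p,Rm,o=pose();print(np.round(tog(p)*1000,1))
for q in np.linspace(1.69,.8,11)[1:]:
    t=knob(q,.037); s=Rm.T@(t-p); print(round(1.69-q,3),np.round(s,4))
E
```

```text
t: 43.62
eef_pos: [0.6802, -0.0787, 0.0396]
eef_rot: [0.002, 0.714, 0.7, 0.002]
wrist_force: [0.1, 0.2, 1.1]
gripper_width: 0.0251
[-114.2  -76.8]
0.089 [ 0.0006 -0.0113  0.0025]
0.178 [ 0.002  -0.0214  0.0025]
0.267 [ 0.0042 -0.0314  0.0025]
0.356 [ 0.0074 -0.0412  0.0024]
0.445 [ 0.0114 -0.0506  0.0024]
0.534 [ 0.0162 -0.0596  0.0023]
0.623 [ 0.0218 -0.0682  0.0023]
0.712 [ 0.0281 -0.0762  0.0022]
0.801 [ 0.0352 -0.0836  0.0022]
0.89 [ 0.0428 -0.0904  0.0022]
```

```bash
python3 -m inch '[[[0,0,0.089],[0.0005,-0.011,0.001],180],[[0,0,0.178],[0.002,-0.0215,0.001],180],[[0,0,0.267],[0.004,-0.0315,0.001],180],[[0,0,0.356],[0.0075,-0.041,0.001],180],[[0,0,0.445],[0.0115,-0.0505,0.001],180],[[0,0,0.534],[0.016,-0.0595,0.001],180],[[0,0,0.623],[0.022,-0.068,0.001],180],[[0,0,0.712],[0.028,-0.076,0.001],180],[[0,0,0.801],[0.035,-0.0835,0.001],180],[[0,0,0.89],[0.043,-0.0905,0.001],180]]'; python3 - <<'E'
from h import *
p,Rm,o=pose();print(np.round(tog(p)*1000,1))
for q in np.linspace(.8,.05,9)[1:]:
    t=knob(q,.038); s=Rm.T@(t-p); print(round(.8-q,3),np.round(s,4))
E
```

```text
t: 44.88
eef_pos: [0.5911, -0.034, 0.0392]
eef_rot: [0.001, 0.946, 0.324, 0.003]
wrist_force: [0.3, -0.1, 0.0]
gripper_width: 0.0251
[-82.2  17.7]
0.094 [ 0.     -0.0109  0.0012]
0.188 [ 0.0015 -0.0215  0.0011]
0.281 [ 0.004  -0.032   0.0011]
0.375 [ 0.0074 -0.0422  0.0011]
0.469 [ 0.0118 -0.0521  0.001 ]
0.562 [ 0.0171 -0.0615  0.001 ]
0.656 [ 0.0232 -0.0703  0.001 ]
0.75 [ 0.0302 -0.0786  0.001 ]
```

```bash
python3 -m inch '[[[0,0,0.094],[0,-0.011,0],180],[[0,0,0.188],[0.0015,-0.0215,0],180],[[0,0,0.281],[0.004,-0.032,0],180],[[0,0,0.375],[0.0075,-0.042,0],180],[[0,0,0.469],[0.012,-0.052,0],180],[[0,0,0.562],[0.017,-0.0615,0],180],[[0,0,0.656],[0.023,-0.07,0],180],[[0,0,0.75],[0.03,-0.0785,0],180],[[0,0,0.75],[0.03,-0.0785,0],180]]'; python3 - <<'E'
from h import *
p,Rm,o=pose();print(np.round(tog(p)*1000,1))
delta(knob(0,.039),GA); snap('wrist','w23')
E
```

```text
t: 46.0
eef_pos: [0.5673, 0.047, 0.0398]
eef_rot: [-0.0, 0.999, -0.045, 0.004]
wrist_force: [-1.0, -0.0, 0.7]
gripper_width: 0.0252
[-5.3 52.4]
t 46.0 tcp [0.5673 0.047  0.0398] shift [-0.0003 -0.0054  0.0008] w 0.0252
turn z 0.049 j6 1.742 tilt [ 0.008 -0.    -1.   ]
```

View pics/w23.png

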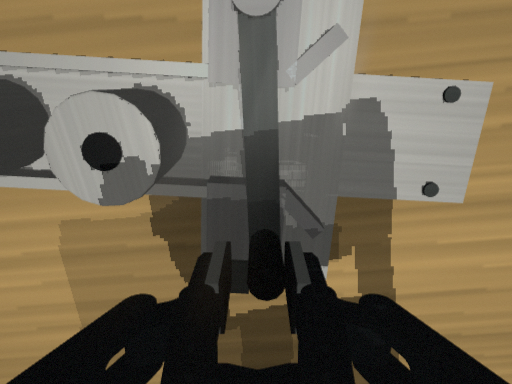

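```bash
python3 -m inch '[[[0,0,0.04],[0,-0.004,0],180],[[0,0,0.04],[0,-0.006,0],180],[[0,0,0.04],[0,-0.006,0],180]]'; python3 -m inch '[[[0,0,0],[0,-0.002,0],180],[[0,0,0],[0,-0.002,0],180]]'; python3 -m inch '[[[0,0,0],[0,-0.0015,0],180],[[0,0,0],[0,-0.0015,0],180]]';  python3 - <<'E'
from h import *
p,Rm,o=pose();print(np.round(tog(p)*1000,1))
snap('wrist','w24')
E
```

```text
t: 46.42
eef_pos: [0.5679, 0.0524, 0.0398]
eef_rot: [-0.0, 0.998, -0.063, 0.004]
wrist_force: [0.2, 0.6, 0.1]
gripper_width: 0.0253
t: 46.68
eef_pos: [0.5681, 0.0543, 0.0398]
eef_rot: [-0.0, 0.998, -0.063, 0.004]
wrist_force: [0.1, 0.1, -0.1]
gripper_width: 0.025
t: 46.92
eef_pos: [0.5683, 0.0559, 0.0398]
eef_rot: [-0.0, 0.998, -0.063, 0.004]
wrist_force: [-0.2, -0.6, 0.1]
gripper_width: 0.0247
[ 3.7 52.7]
```

View pics/w24.png

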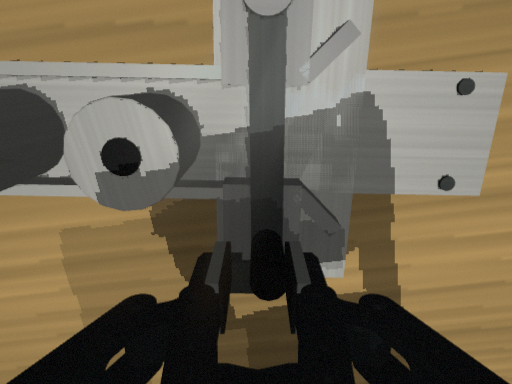

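```bash
python3 -m inch '[[[0,0,0],[0,-0.0015,0],180],[[0,0,0],[0,-0.0015,0],180]]'; python3 -m inch '[[[0,0,0],[0,-0.0015,0],180],[[0,0,0],[0,-0.0015,0],180]]'; python3 -m inch '[[[0,0,0],[0,-0.0015,0],180],[[0,0,0],[0,-0.0015,0],180]]';  python3 - <<'E'
from h import *
p,Rm,o=pose();print(np.round(tog(p)*1000,1))
E
```

```text
t: 47.22
eef_pos: [0.5686, 0.0576, 0.0398]
eef_rot: [-0.0, 0.998, -0.063, 0.004]
wrist_force: [0.2, 0.7, 0.4]
gripper_width: 0.0247
t: 47.48
eef_pos: [0.5686, 0.0588, 0.0398]
eef_rot: [-0.0, 0.998, -0.063, 0.004]
wrist_force: [-1.5, -2.0, 0.1]
gripper_width: 0.0252
t: 47.72
eef_pos: [0.5687, 0.0591, 0.0397]
eef_rot: [0.001, 0.998, -0.063, 0.004]
wrist_force: [-0.6, -11.0, 1.1]
gripper_width: 0.025
[ 6.9 52.8]
```

```bash
python3 -m inch '[[[0,0,0],[0,0.003,0],178],[[0,0,0],[0,0.005,0],165],[[0,0,0],[0,0.005,0],150],[[0,0,0],[0,0.005,-0.02],150],[[0,0,0],[0,0.005,-0.06],150],[[0,0,0],[0,0.005,-0.11],150],[[0,0,0],[-0.05,0.005,-0.14],100],[[0,0,0],[-0.1,0.005,-0.14],0],[[0,0,0],[-0.1,0.005,-0.14],0]]'; python3 - <<'E'
from h import *
o,im=snap('wrist','w25');k=cam('wrist',o);kt=cam('top');ks=cam('scene')
print('wrist knob',proj(k,knob(0,.065)),'pivot',proj(k,gx(0,-.062,.029)))
snap('top','t7');cv2.imwrite('pics/t7c.png',cv2.resize(cv2.imread('pics/t7.png')[110:300,60:460],None,fx=2,fy=2,interpolation=cv2.INTER_CUBIC))
snap('scene','s7');cv2.imwrite('pics/s7c.png',cv2.resize(cv2.imread('pics/s7.png')[120:270,100:420],None,fx=2.5,fy=2.5,interpolation=cv2.INTER_CUBIC))
E
```

```text
t: 48.85
eef_pos: [0.4644, 0.0672, 0.1791]
eef_rot: [0.001, 0.998, -0.062, 0.003]
wrist_force: [0.5, 0.2, 1.2]
gripper_width: 0.0845
wrist knob [258.52135484  45.48291993] pivot [ 260.82374645 -127.01434155]
```

View pics/w25.png

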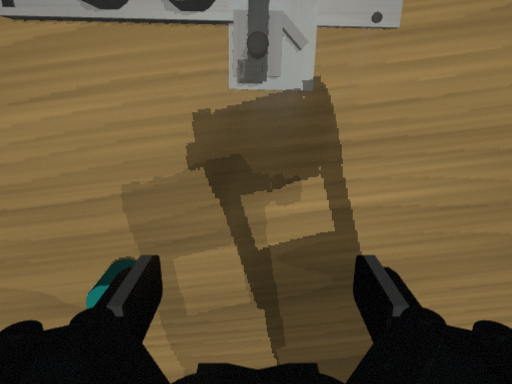

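View pics/s7c.png

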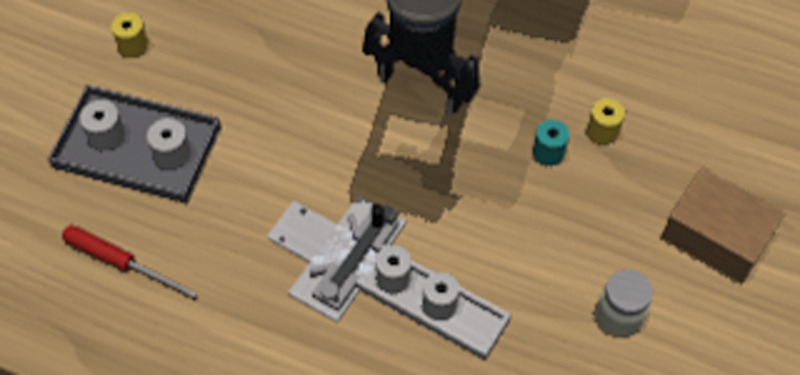

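View pics/t7c.png

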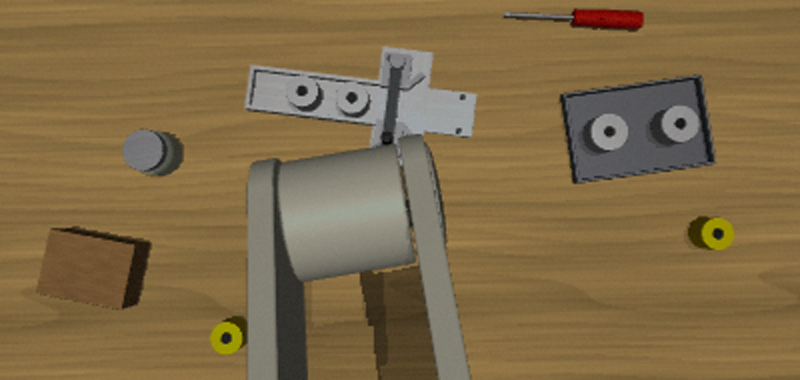

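```bash
python3 -c "
from cell import workorder; print(workorder.job_done())"
```

```text
the job is handed in; nothing more can be done
None
```

The job is handed in at about 49 s of the 210 s allowed; the hand-in itself gives no verdict. I found four aluminium bushes on the bench.

- **Latch opening:** I swung it from about 0.28 rad to about 1.69 rad before trying any bush.
- **Good bushes (2):** Both slid through the jaws with almost no resistance, under 2 N, and stand upright in file in the lane.
- **Oversize bushes (2):** Both stalled at the jaws at 12–13 N with no sign of passing, and the grip read about 50 mm on them against about 43 mm on the good ones. Both stand upright in the tray.
- **Latch closing:** I swung it back until it met the stop at 11 N, then let go.

The final top, scene and wrist pictures show two bushes in the lane and two in the tray. The knob sat within a few pixels of where it should be for a fully closed latch. The jar, screwdriver, carton and coloured look-alikes looked undisturbed.

One measurement disagreed. The first oversize bush stalled about 4 mm further in than I calculated, at the gauge's x = -26 mm by camera rather than -30 mm. The camera's 2 mm accuracy and a slight tilt of the pushed bush may account for it. The second oversize bush stalled in the same way, so I kept the sorting as it was.

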